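# Lock the mended trailer coupler onto the test ball

## Task

Try the mended trailer coupler on the bench stand that has the ball: swing its handle fully up, set the coupler down over the ball with its tail lying flat on that stand's rest and the handle still up, then press the handle fully down to lock it. Leave it there locked and let go.

Things in the scene. Friction and masses are not known exactly. Their poses are not given: they have to be found in the camera images.
- coupler_grip (a point): Grip point of the loose dark steel coupler (0.85 kg, 235 mm long, the only piece with a hinged handle): a bar 50 mm wide, 45 mm high with a round socket head (70 mm across, 56 mm high) at one end. Point: mid-width, 22.5 mm above its underside, free above when the handle is fully up. x along the bar to the tail's end 112 mm away, z up; socket axis 90 mm towards -x. Grip across y.
- socket (a point): Seat inside the coupler's socket head, on the head's axis, 26 mm above the coupler's underside, axes as coupler_grip; the ball's centre comes here when seated. The socket opens downward, 55 mm across inside, about 62 mm at its flared mouth.
- handle_tip (a point): Centre of the round cross grip at the handle's free end: 16 mm thick, 30 mm long along the coupler's y (pinch its two ends lightly). Swings in the coupler's x-z plane at radius 85 mm about a hinge 39 mm from the socket axis towards the tail, 62 mm above the underside. Down: 80 mm above the underside, 35 mm above the bar's top face; fully up: 145 mm above the underside, roughly over the socket.
- handle (a joint): Handle angle, rad. 0 = fully down, locked (then it slopes 0.21 rad up towards the tail); grows as the tip swings up and over towards the socket; 1.6 = fully up at its stop, a little past vertical. Stiff: stays where left, about 1 N at the tip moves it. A thin latch tongue on it swings in under the ball as the handle goes down and out of the socket as it goes up.
- ball (a point): Centre of the 50 mm ball on the ball stand, 71 mm above the bench. Stand: base plate 235 x 90 x 12 mm fixed to the bench, ball at one end, flat rest 50 x 100 mm, top 45 mm above the bench, centred 150 mm from the ball along +x (z up). Seated, the coupler's tail lies along +x on the rest, underside 45 mm above the bench. The other stand has a straight pin, no ball: not used.
Things that resemble listed ones, but are neither listed nor needed, are in the scene too. Leave any red look-alike of the part that bears coupler_grip alone.

How it is judged:
By the outcome, as a careful person would: the job done as asked, in the order asked, and still so for the second after the job is handed in, with the robot touching nothing.
It also fails if it takes over 72 s, if anything falls off the work surface, if the arm or the gripper's body presses on something with over 40 N, if the wrist force passes 120 N, or if a joint passes its speed limit or range.

## Robot

A 7-joint arm with a two-finger parallel gripper is mounted at the origin on the work surface. World frame = base frame: x ahead of the robot, y to its left, z up, the work surface at z = 0. Lengths are in m, angles in rad, forces in N, time in s.
With the tool pointing down it reaches from about 0.4 to 0.875 m from the base axis. Payload 4.4 kg.
Tool frame: the origin (TCP) lies where the fingers leave the gripper's body, on its centre line; the fingertips stand 73 mm ahead of it and the grasp point (between the pads) lies 54 mm ahead of it (nose_length is the distance from the TCP to the fingertips, in m); z points along the fingers, x is the direction in which the jaws open and shut, and the axes are right-handed (so a half turn about z gives the same grasp; the last joint's range is limited). The gripper opens to 85 mm and grips with 20 to 120 N. Pads are 22 mm wide; open, the fingers measure 114 mm over their backs; the gripper's body (76 mm by 85 mm) begins 54 mm behind the grasp point. The pads swing forward as they close: fully open they stand 13 mm farther back than shut.
Start: joints at [-1.238, 0.628, 0.038, 1.517, -0.027, 0.996, -0.02], TCP at [0.252, 0.599, 0.304] pointing down, gripper open.
Joint ranges: [-3.06, 3.06], [-0.37, 2.12], [-1.25, 1.32], [0.18, 2.47], [-1.1, 4.24], [0.23, 1.98], [-2.94, 2.94]. Speed limits (rad/s): [2.57, 2.57, 3.14, 3.14, 3.14, 3.14, 3.14].

## Interface

Orientations are given as a 3x3 rotation matrix whose columns are the frame's x, y, z axes.
In Python, from plant import * gives the robot as it stands. The module is installed in compiled form; this text tells all that it offers.
- The arm moves only by the tool step_arm, never from a script. Its argument "series" is a list that holds one entry, the list of rows, each a list of 7 numbers: the opening, from 0 (shut) to 1 (fully open), then the shift along the tool's x, y, z in mm, then the turn, a rotation vector about the tool's x, y, z in degrees. In form: [[[grip, dx, dy, dz, wx, wy, wz], ...]]. A call has exactly 8 rows; each row is the pose to reach, as a shift and turn from the pose commanded when the call began, along the tool's axes at that moment; what a row does not reach only later rows make up. A row lasts 1/12 s, in which the tool goes at most 41.7 mm and 7.16 degrees, less where a joint would pass 70% of its speed; a pose out of reach is approached as far as the arm can. A call with a gripper value outside its range is refused whole. The fingers move at their own pace and stop on an object; the grip force is fixed at half the most. Time passes only in rows, so rows that repeat a pose let the fingers close, or fill a call up. It gives the time, the measured TCP pose, the force and the opening at its end, in the units of the state.
- get_state(): the state, without advancing time (a new reading comes with each control period).
- snapshot(name): name is "scene" or "top" or "wrist"; returns a dict with "img" (480x640x3 uint8, blue, green, red), "intrinsics" (3x3 intrinsics, pixels), "D" ([k1, k2, p1, p2, k3] as OpenCV has them; the pictures are not rectified), "xyz" and "rotation" of the camera in the world; the wrist camera has in their place "hand_eye" (4x4, takes a point from camera to tool coordinates, whose origin is the TCP and whose axes are the tool frame's). Camera axes: x right, y down, z forward; pixel columns grow to the right and rows downward; lengths in m; the calibration is good to about 2 mm. A picture is of the moment at which its call begins: read the wrist's pose just before it. There is no depth.
- close_job(): hands the job in, once; it reports no verdict.
The state is a dict: "clock": time; "joint_pos": joint angles; "qd": joint speeds; "joint_efforts": joint torques, N m; "ee_pos": TCP position; "eef_rot": TCP orientation; "contact_force": force on the tool from outside, world axes, zero at the start; "ft_torque": the same for the moment, N m; "opening": finger opening in m.
Only numpy, scipy, OpenCV 4.12 (cv2) and the standard library are available. Lean on these libraries where they do the work, as an engineer would, in place of code of your own. Each camera call takes 0.05 s, during which the arm holds its last target.

## Working session

There is one attempt and no reset: what is moved stays moved. The work goes in short steps, Python scripts to look and compute and a tool call to move; the robot and the scene stay as the last step left them, time stands still between calls to the robot, and variables do not carry over. Pictures are saved under pics/ and viewed, and the job is handed in when it is done.

Besides the shell and the picture viewer there is one more tool, called after "Emit:" as a command line: name --argument value ..., lists and objects as JSON in quotes. step_arm: Moves the arm, as the interface text tells. Its arguments: {"type":"object","properties":{"series":{"type":"array"}},"required":["series"]}

```bash
mkdir -p pics; python3 - <<'E'
from plant import *
import cv2
s=get_state();print({k:(np.round(v,3).tolist() if hasattr(v,'__len__') else v) for k,v in s.items()}) if 'np' in globals() else print(s)
for n in ["scene","top","wrist"]:
    d=snapshot(n);cv2.imwrite(f"pics/{n}0.png",d["img"])
    print(n,{k:v for k,v in d.items() if k!="img"})
E
```

```text
{'clock': 0.0, 'joint_pos': array([-1.23781123,  0.629327  ,  0.03845565,  1.51835353, -0.02701566,
        0.99630106, -0.02002421]), 'qd': array([ 0.00109482, -0.00019775, -0.00119278, -0.00051795,  0.00230107,
        0.00177104, -0.00067981]), 'joint_efforts': array([-6.59379657e-04, -5.63403726e+01,  1.22599650e+00, -1.93453145e+01,
        1.09348178e-02,  1.05420436e-02, -6.44232827e-06]), 'ee_pos': array([0.2521827 , 0.59856466, 0.30300623]), 'eef_rot': array([[ 3.88338461e-01,  9.21516541e-01, -7.09439451e-04],
       [ 9.21514916e-01, -3.88339109e-01, -1.73089570e-03],
       [-1.87055211e-03,  1.84143382e-05, -9.99998250e-01]]), 'contact_force': array([0.59435505, 0.13212235, 0.03300709]), 'ft_torque': array([0.00731131, 0.02970755, 0.02565967]), 'opening': 0.08526557430033684}
scene {'intrinsics': array([[519.96696058,   0.        , 326.6163754 ],
       [  0.        , 519.96696058, 237.82387591],
       [  0.        ,   0.        ,   1.        ]]), 'D': array([0.02489475, 0.        , 0.        , 0.        , 0.        ]), 'xyz': array([0.93082797, 0.86612884, 0.8178689 ])
[... 562 characters left out ...]
 7.63941482e-02, -1.64245150e-02],
       [ 9.01786641e-04, -1.98931576e-01, -9.80012967e-01]])}
wrist {'intrinsics': array([[356.78856069,   0.        , 316.24642556],
       [  0.        , 356.78856069, 236.38138292],
       [  0.        ,   0.        ,   1.        ]]), 'D': array([0.00137314, 0.        , 0.        , 0.        , 0.        ]), 'hand_eye': array([[ 9.99999894e-01,  1.56204607e-04,  4.32720380e-04,
        -4.89692027e-04],
       [-2.81036786e-04,  9.52104862e-01,  3.05771570e-01,
        -7.84760746e-02],
       [-3.64232250e-04, -3.05771659e-01,  9.52104805e-01,
        -6.88188231e-02],
       [ 0.00000000e+00,  0.00000000e+00,  0.00000000e+00,
         1.00000000e+00]])}
```

View pics/scene0.png

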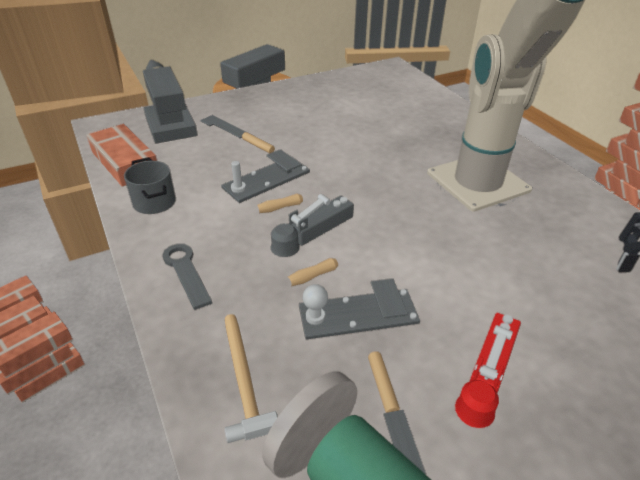

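View pics/top0.png

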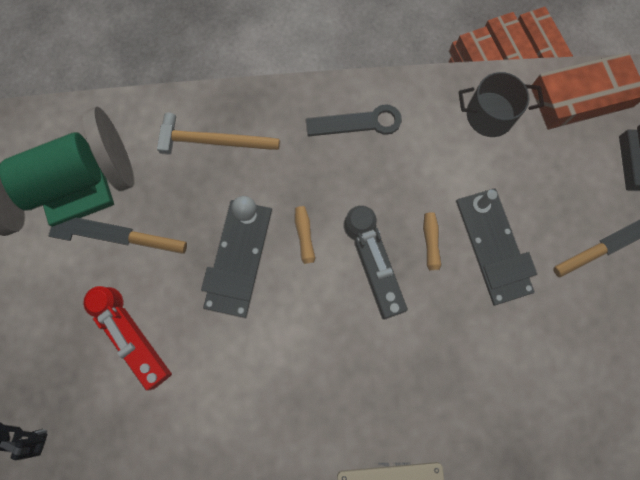

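View pics/wrist0.png

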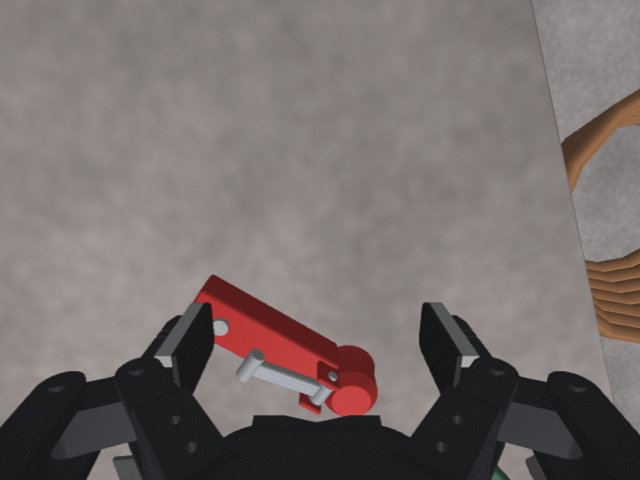

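```bash
python3 - <<'E'
import cv2,numpy as np
t=cv2.imread("pics/top0.png");s=cv2.imread("pics/scene0.png")
a=cv2.resize(t[185:335,190:430],None,fx=3.3,fy=3.3,interpolation=cv2.INTER_CUBIC);cv2.imwrite("pics/tc.png",a)
a=cv2.resize(s[180:345,255:430],None,fx=3.5,fy=3.5,interpolation=cv2.INTER_CUBIC);cv2.imwrite("pics/sc.png",a)
E
```

```text
(no output)
```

View pics/tc.png

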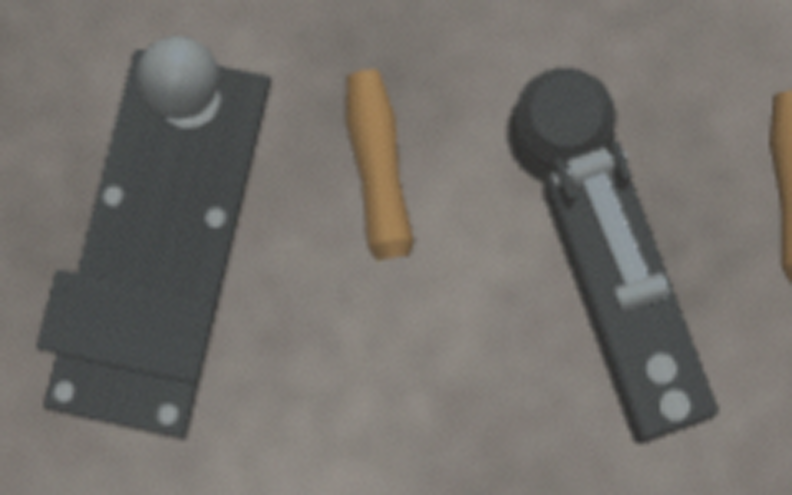

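View pics/sc.png

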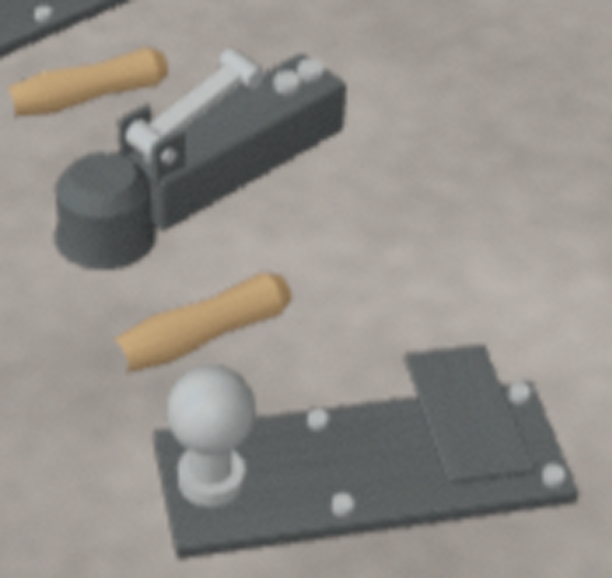

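```bash
cat > h.py <<'E'
import numpy as np,cv2
from plant import *
from scipy.optimize import least_squares
def cams():
    import pickle,os
    if os.path.exists('cams.pkl'): return pickle.load(open('cams.pkl','rb'))
    c={n:{k:v for k,v in snapshot(n).items() if k!='img'} for n in('scene','top')}
    pickle.dump(c,open('cams.pkl','wb'));return c
C=cams()
def ray(n,uv,c=None):
    c=c or C[n]
    p=cv2.undistortPoints(np.array([[uv]],float),c['intrinsics'],c['D'])[0,0]
    d=c['rotation']@np.array([p[0],p[1],1]);return c['xyz'],d/np.linalg.norm(d)
def atz(n,uv,z,c=None):
    o,d=ray(n,uv,c);return o+d*(z-o[2])/d[2]
def tri(l):
    A=np.zeros((3,3));b=np.zeros(3);R=[]
    for x in l:
        o,d=ray(*x);P=np.eye(3)-np.outer(d,d);A+=P;b+=P@o;R.append((o,P))
    X=np.linalg.solve(A,b);return X,[np.linalg.norm(P@(X-o))*1000 for o,P in R]
def proj(n,X,c=None):
    c=c or C[n];r=c['rotation'].T
    return cv2.projectPoints(np.atleast_2d(X).astype(float),cv2.Rodrigues(r)[0],-r@c['xyz'],c['intrinsics'],c['D'])[0][:,0]
def wcam():
    s=get_state();d=snapshot('wrist');T=np.eye(4);T[:3,:3]=s['eef_rot'];T[:3,3]=s['ee_pos'];M=T@d['hand_eye']
    return dict(intrinsics=d['intrinsics'],D=d['D'],xyz=M[:3,3],rotation=M[:3,:3]),d['img'],s
E
python3 - <<'E'
from h import *
np.set_printoptions(precision=4,suppress=True)
t=lambda x,y:('top',(190+x/3.3,185+y/3.3)); s=lambda x,y:('scene',(255+x/3.5,180+y/3.5))
print('ball',tri([t(178,77),s(212,405)]))
print('tip',tri([t(641,290),s(238,66)]))
print('pivot',tri([t(590,163),s(142,138)]))
print('head',atz(*t(565,115),.056), atz(*s(104,180),.056))
for n,a in dict(top=[t(135,52),t(270,78),t(186,437),t(45,408)],sc=[s(155,432),s(180,552),s(577,495),s(533,385)]).items():
    P=np.array([atz(*x,.012) for x in a]);print(n,P,np.linalg.norm(np.diff(P,axis=0),axis=1))
print('tail top',atz(*t(640,436),.045),atz(*t(717,408),.045),atz(*s(346,87),.045),atz(*s(302,55),.045))
E
```

```text
ball (array([0.6231, 0.246 , 0.0736]), [np.float64(0.30460264196367404), np.float64(0.30460264196363107)])
tip (array([ 0.4725, -0.0173,  0.0831]), [np.float64(1.2052912277504582), np.float64(1.2052912277504557)])
pivot (array([0.554 , 0.0033, 0.0641]), [np.float64(1.1525795963152732), np.float64(1.1525795963152918)])
head [0.5856 0.0154 0.056 ] [0.591  0.0219 0.056 ]
top [[0.6591 0.2813 0.012 ]
 [0.6351 0.1961 0.012 ]
 [0.4127 0.2607 0.012 ]
 [0.4369 0.3465 0.012 ]] [0.0885 0.2316 0.0891]
sc [[0.6376 0.1988 0.012 ]
 [0.6626 0.2856 0.012 ]
 [0.4412 0.35   0.012 ]
 [0.4151 0.2663 0.012 ]] [0.0903 0.2306 0.0876]
tail top [ 0.39   -0.0121  0.045 ] [ 0.4027 -0.0594  0.045 ] [ 0.3925 -0.0087  0.045 ] [ 0.4022 -0.0558  0.045 ]
```

```bash
cat >> h.py <<'E'
from scipy.spatial.transform import Rotation as Ro
def Rt(txdeg):  # tool down, tool x at world angle
    a=np.radians(txdeg);x=np.array([np.cos(a),np.sin(a),0]);z=np.array([0,0,-1.]);return np.column_stack([x,np.cross(z,x),z])
def go(p,txdeg=None,s=None,R=None):
    s=s or get_state();R0=s['eef_rot'];R1=R if R is not None else Rt(txdeg)
    d=R0.T@(np.array(p)-s['ee_pos'])*1000;w=Ro.from_matrix(R0.T@R1).as_rotvec(degrees=True)
    print('delta mm',np.round(d,1),'rot',np.round(w,2))
def st():
    s=get_state();print('t',round(s['clock'],2),'p',np.round(s['ee_pos'],4),'F',np.round(s['contact_force'],1),'open',round(s['opening'],4),'txdeg',np.round(np.degrees(np.arctan2(s['eef_rot'][1,0],s['eef_rot'][0,0])),1));return s
E
python3 - <<'E'
from h import *
st();go([.472,-.017,.26],105.2)
E
```

```text
t 0.25 p [0.2523 0.5988 0.3035] F [-0.1  0.8  0.1] open 0.0854 txdeg 67.1
delta mm [-482.1  441.6   43.9] rot [-2.000e-02  5.000e-02 -3.805e+01]
```

Emit:
step_arm --series '[[[1,-25,23,2,0,0,-2],[1,-52,48,5,0,0,-5],[1,-80,73,8,0,0,-8],[1,-108,98,10,0,0,-11],[1,-136,124,12,0,0,-14],[1,-164,150,15,0,0,-17],[1,-192,175,18,0,0,-20],[1,-220,201,20,0,0,-22]]]'

```text
clock: 0.92
ee_pos: [0.3523, 0.3165, 0.2838]
eef_rot: [[0.012, 1.0, 0.0], [1.0, -0.012, 0.0], [0.0, 0.0, -1.0]]
contact_force: [0.2, -0.7, -0.0]
opening: 0.0854
```

```bash
python3 - <<'E'
from h import *
st();go([.472,-.017,.26],105.2)
E
```

```text
t 0.92 p [0.3523 0.3165 0.2838] F [ 0.2 -0.7 -0. ] open 0.0854 txdeg 89.3
delta mm [-332.   123.7   23.8] rot [  0.    -0.   -15.89]
```

Emit:
step_arm --series '[[[1,-38,14,3,0,0,-2],[1,-76,28,6,0,0,-4],[1,-114,43,9,0,0,-7],[1,-152,57,12,0,0,-9],[1,-190,71,15,0,0,-11],[1,-228,85,17,0,0,-13],[1,-266,99,19,0,0,-15],[1,-304,113,22,0,0,-16]]]'

```text
clock: 1.58
ee_pos: [0.4611, 0.0106, 0.2621]
eef_rot: [[-0.263, 0.965, 0.001], [0.965, 0.263, 0.0], [-0.0, 0.001, -1.0]]
contact_force: [0.6, -1.1, 0.5]
opening: 0.0853
```

Emit:
step_arm --series '[[[1,-20,18,2,0,0,0],[1,-24,18,2,0,0,0],[1,-24,18,2,0,0,0],[1,-24,18,2,0,0,0],[1,-24,18,2,0,0,0],[1,-24,18,2,0,0,0],[1,-24,18,2,0,0,0],[1,-24,18,2,0,0,0]]]'

```text
clock: 2.25
ee_pos: [0.484, -0.005, 0.26]
eef_rot: [[-0.263, 0.965, -0.0], [0.965, 0.263, 0.0], [0.0, 0.0, -1.0]]
contact_force: [0.0, -0.2, -0.4]
opening: 0.0856
```

```bash
python3 - <<'E'
from h import *
st();go([.472,-.017,.26],105.2)
c,im,s=wcam();cv2.imwrite('pics/w1.png',im)
print(proj('w',[[.4725,-.0173,.083],[.588,.018,.056],[.397,-.034,.045],[.554,.0055,.062]],c))
E
```

```text
t 2.25 p [ 0.484 -0.005  0.26 ] F [ 0.  -0.2 -0.4] open 0.0856 txdeg 105.2
delta mm [ -8.4 -14.7   0. ] rot [ 0.   -0.01  0.04]
[[304.15125568 216.84983496]
 [310.63844723 340.97655867]
 [309.70898979 103.65310728]
 [306.62865285 308.10300637]]
```

View pics/w1.png

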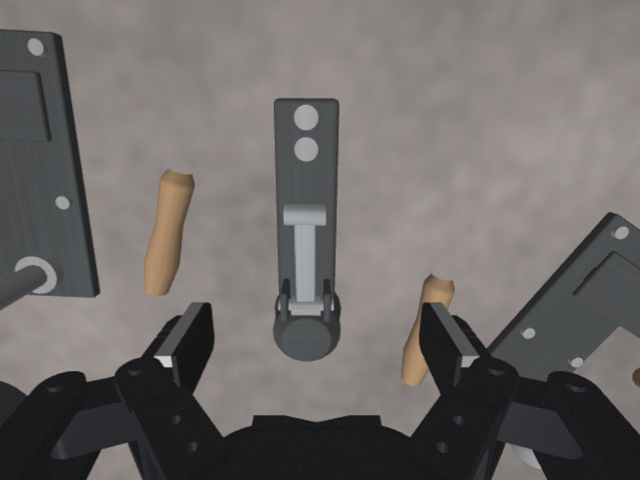

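```bash
python3 - <<'E'
from h import *
np.set_printoptions(precision=4,suppress=True)
c,im,s=wcam()
T=atz('w',(305,215),.080,c);H=atz('w',(307,338),.056,c);E=atz('w',(307,99.5),.045,c)
print(T,H,E,np.degrees(np.arctan2(*(E-H)[[1,0]])),np.linalg.norm((E-H)[:2]),np.linalg.norm((T-H)[:2]))
go([T[0],T[1],.16]);go([T[0],T[1],.136],105.2)
E
```

```text
[ 0.4719 -0.0171  0.08  ] [0.586  0.0139 0.056 ] [ 0.3948 -0.0369  0.045 ] -165.13892506943697 0.19778936255087665 0.11824499844235337AttributeError: 'NoneType' object has no attribute 'radians'

The above exception was the direct cause of the following exception:

Traceback (most recent call last):
  File "h.py", line 31, in go
    s=s or get_state();R0=s['eef_rot'];R1=R if R is not None else Rt(txdeg)
                                                                  ~~^^^^^^^
  File "h.py", line 29, in Rt
    a=np.radians(txdeg);x=np.array([np.cos(a),np.sin(a),0]);z=np.array([0,0,-1.]);return np.column_stack([x,np.cross(z,x),z])
TypeError: loop of ufunc does not support argument 0 of type NoneType which has no callable radians method
```

Emit:
step_arm --series '[[[1,-8.5,-15,20,0,0,0.3],[1,-8.5,-15,45,0,0,0.3],[1,-8.5,-15,70,0,0,0.3],[1,-8.5,-15,95,0,0,0.3],[1,-8.5,-15,115,0,0,0.3],[1,-8.5,-15,127,0,0,0.3],[1,-8.5,-15,127,0,0,0.3],[0.6,-8.5,-15,127,0,0,0.3]]]'

```text
clock: 3.02
ee_pos: [0.4718, -0.0179, 0.1326]
eef_rot: [[-0.257, 0.967, -0.001], [0.967, 0.257, -0.0], [0.0, -0.001, -1.0]]
contact_force: [0.3, 0.7, 0.2]
opening: 0.0757
```

```bash
python3 - <<'E'
from h import *
st()
c,im,s=wcam();cv2.imwrite('pics/w2.png',im)
E
```

```text
t 3.02 p [ 0.4718 -0.0179  0.1326] F [0.3 0.7 0.2] open 0.0757 txdeg 104.9
```

View pics/w2.png

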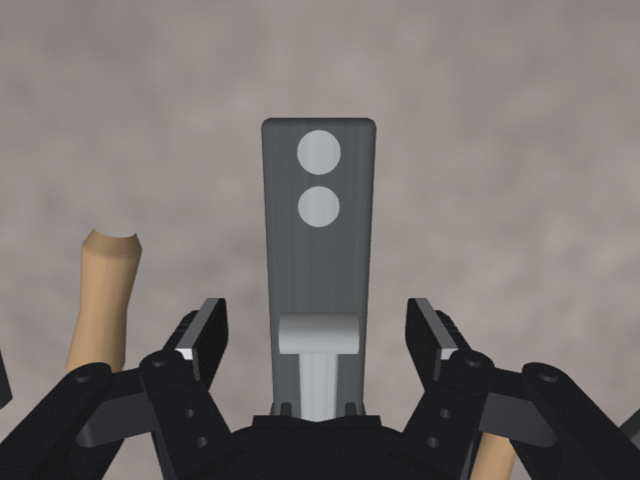

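Emit:
step_arm --series '[[[0.36,0,0,0,0,0,0],[0.36,0,0,0,0,0,0],[0.36,0,0,0,0,0,0],[0.34,0,0,0,0,0,0],[0.34,0,0,0,0,0,0],[0.34,0,0,0,0,0,0],[0.32,0,0,0,0,0,0],[0.32,0,0,0,0,0,0]]]'

```text
clock: 3.73
ee_pos: [0.4722, -0.0177, 0.133]
eef_rot: [[-0.257, 0.967, 0.001], [0.967, 0.257, 0.0], [0.0, 0.001, -1.0]]
contact_force: [-1.4, 2.1, 3.2]
opening: 0.029
```

```bash
python3 - <<'E'
from h import *
s=st();print(s['ft_torque'])
# arc plan: tool frame: handle rotates; deltas toward head (+y tool), up (-z)
for a in np.linspace(0,1.6,9):
    th=a+.21;print(round(a,2),'dy',round(85*(np.cos(.21)-np.cos(th)),1),'dz',round(-85*(np.sin(th)-np.sin(.21)),1))
E
```

```text
t 3.73 p [ 0.4722 -0.0177  0.133 ] F [-1.4  2.1  3.2] open 0.029 txdeg 104.9
[ 0.39215474 -0.08214178  0.03730312]
0.0 dy 0.0 dz -0.0
0.2 dy 5.2 dz -16.2
0.4 dy 13.5 dz -31.0
0.6 dy 24.5 dz -43.8
0.8 dy 37.9 dz -54.3
1.0 dy 53.1 dz -61.8
1.2 dy 69.5 dz -66.2
1.4 dy 86.5 dz -67.2
1.6 dy 103.3 dz -64.9
```

Emit:
step_arm --series '[[[0.32,0,2.2,-8.2,0,0,0],[0.32,0,5.2,-16.2,0,0,0],[0.32,0,9,-23.8,0,0,0],[0.32,0,13.5,-31,0,0,0],[0.32,0,18.7,-37.7,0,0,0],[0.32,0,24.5,-43.8,0,0,0],[0.32,0,31,-49.4,0,0,0],[0.32,0,37.9,-54.3,0,0,0]]]'

```text
clock: 4.4
ee_pos: [0.5082, -0.0086, 0.1873]
eef_rot: [[-0.256, 0.967, -0.002], [0.967, 0.256, -0.0], [0.0, -0.002, -1.0]]
contact_force: [-1.6, -1.0, -7.0]
opening: 0.0285
```

```bash
python3 - <<'E'
from h import *
st()
c,im,s=wcam();cv2.imwrite('pics/w3.png',im)
cv2.imwrite('pics/s3.png',cv2.resize(snapshot('scene')['img'][100:340,180:500],None,fx=2.5,fy=2.5,interpolation=cv2.INTER_CUBIC))
E
```

```text
t 4.4 p [ 0.5082 -0.0086  0.1873] F [-1.6 -1.  -7. ] open 0.0285 txdeg 104.8
```

View pics/w3.png

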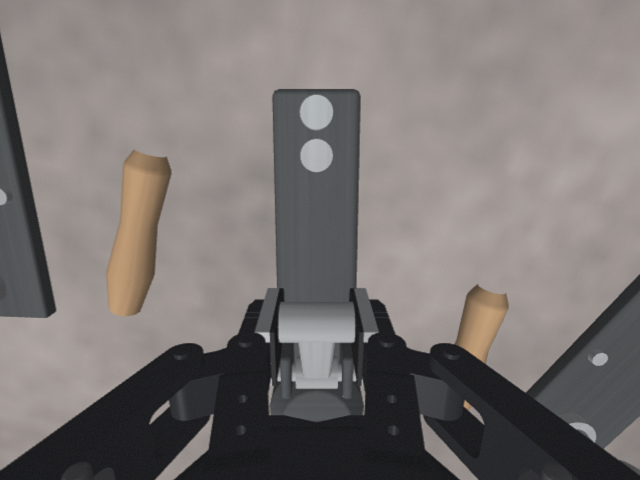

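View pics/s3.png

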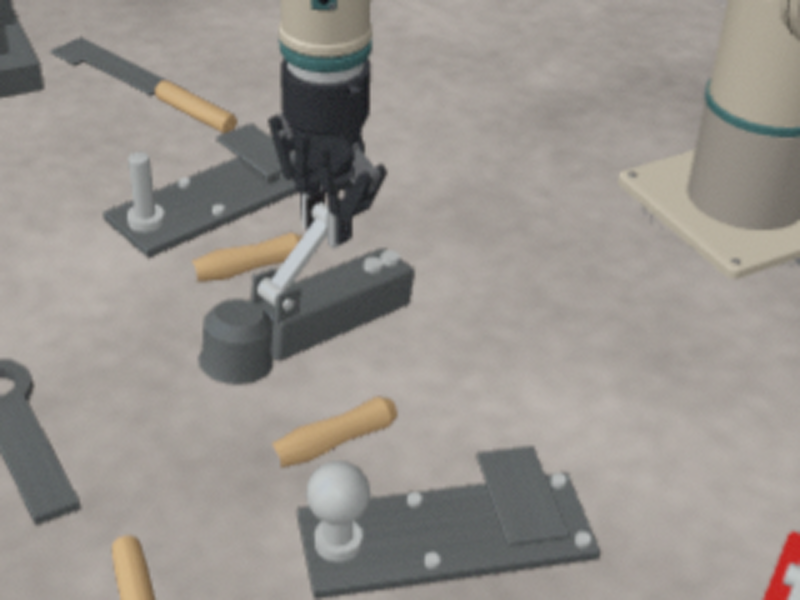

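Emit:
step_arm --series '[[[0.32,0,7.4,-4.1,0,0,0],[0.32,0,15.2,-7.5,0,0,0],[0.32,0,23.3,-10.1,0,0,0],[0.32,0,31.6,-11.9,0,0,0],[0.32,0,40.1,-12.8,0,0,0],[0.32,0,48.6,-12.9,0,0,0],[0.32,0,57,-12.2,0,0,0],[0.32,0,63,-11.2,0,0,0]]]'

```text
clock: 5.17
ee_pos: [0.5707, 0.0083, 0.1982]
eef_rot: [[-0.257, 0.967, 0.0], [0.967, 0.257, 0.0], [0.0, 0.0, -1.0]]
contact_force: [-1.1, -0.6, -6.6]
opening: 0.0287
```

```bash
python3 - <<'E'
from h import *
st()
c,im,s=wcam();cv2.imwrite('pics/w4.png',im)
cv2.imwrite('pics/s4.png',cv2.resize(snapshot('scene')['img'][100:340,180:500],None,fx=2.5,fy=2.5,interpolation=cv2.INTER_CUBIC))
E
```

```text
t 5.17 p [0.5707 0.0083 0.1982] F [-1.1 -0.6 -6.6] open 0.0287 txdeg 104.9
```

View pics/w4.png

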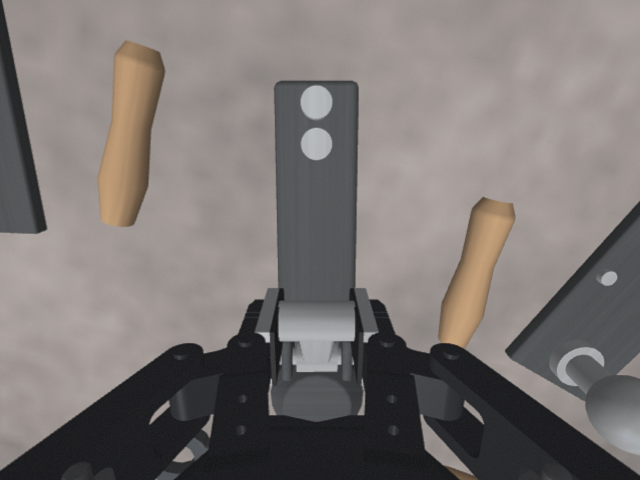

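View pics/s4.png

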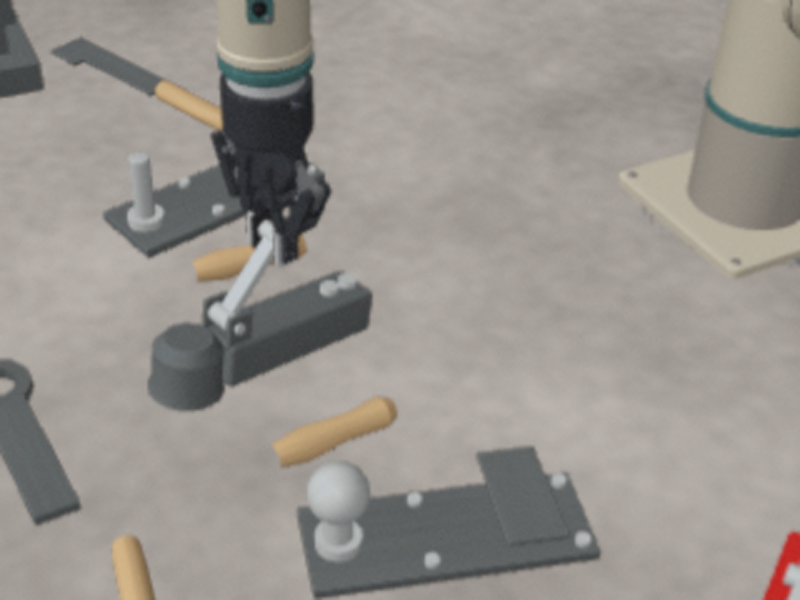

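Emit:
step_arm --series '[[[0.32,0,0,3,0,0,0],[0.32,0,0,6,0,0,0],[0.32,0,0,8,0,0,0],[0.32,0,0,10,0,0,0],[0.32,0,0,11,0,0,0],[0.32,0,0,12,0,0,0],[0.32,0,0,12,0,0,0],[0.32,0,0,12,0,0,0]]]'

```text
clock: 5.93
ee_pos: [0.5694, 0.0078, 0.1863]
eef_rot: [[-0.256, 0.967, -0.0], [0.967, 0.256, -0.0], [-0.0, -0.0, -1.0]]
contact_force: [1.9, 0.8, -4.6]
opening: 0.0286
```

```bash
python3 - <<'E'
from h import *
st()
cv2.imwrite('pics/s5.png',cv2.resize(snapshot('scene')['img'][150:300,220:420],None,fx=4,fy=4,interpolation=cv2.INTER_CUBIC))
E
```

```text
t 5.93 p [0.5694 0.0078 0.1863] F [ 1.9  0.8 -4.6] open 0.0286 txdeg 104.8
```

View pics/s5.png

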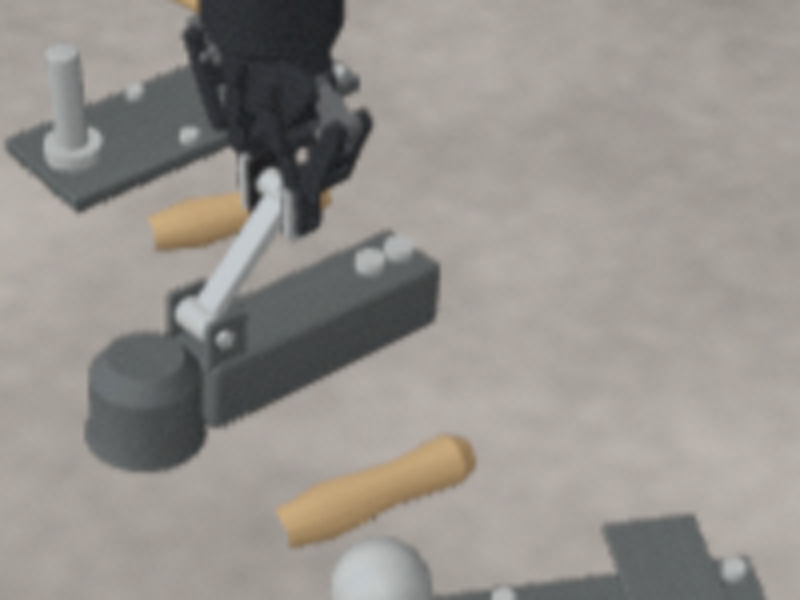

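Emit:
step_arm --series '[[[0.32,0,0,1,0,0,0],[0.32,0,0,2,0,0,0],[0.36,0,0,2,0,0,0],[0.5,0,0,2,0,0,0],[0.5,0,0,2,0,0,0],[0.5,0,-10,2,0,0,0],[0.5,0,-25,2,0,0,0],[0.5,0,-35,2,0,0,0]]]'

```text
clock: 6.65
ee_pos: [0.5344, -0.0015, 0.1845]
eef_rot: [[-0.256, 0.967, -0.001], [0.967, 0.256, -0.0], [0.0, -0.001, -1.0]]
contact_force: [-0.8, 0.1, -0.9]
opening: 0.0426
```

Emit:
step_arm --series '[[[0.2,0,0,0,0,0,0],[0,0,0,0,0,0,0],[0,0,0,0,0,0,0],[0,0,0,0,0,0,0],[0,0,0,0,0,0,0],[0,0,0,0,0,0,0],[0,0,0,0,0,0,0],[0,0,0,0,0,0,0]]]'

```text
clock: 7.32
ee_pos: [0.5358, -0.001, 0.1843]
eef_rot: [[-0.256, 0.967, -0.0], [0.967, 0.256, 0.0], [0.0, -0.0, -1.0]]
contact_force: [-0.2, -0.4, 0.3]
opening: 0.0002
```

```bash
python3 - <<'E'
from h import *
st()
c,im,s=wcam();cv2.imwrite('pics/w6.png',im)
cv2.imwrite('pics/s6.png',cv2.resize(snapshot('scene')['img'][150:300,220:420],None,fx=4,fy=4,interpolation=cv2.INTER_CUBIC))
E
```

```text
t 7.32 p [ 0.5358 -0.001   0.1843] F [-0.2 -0.4  0.3] open 0.0002 txdeg 104.9
```

View pics/w6.png

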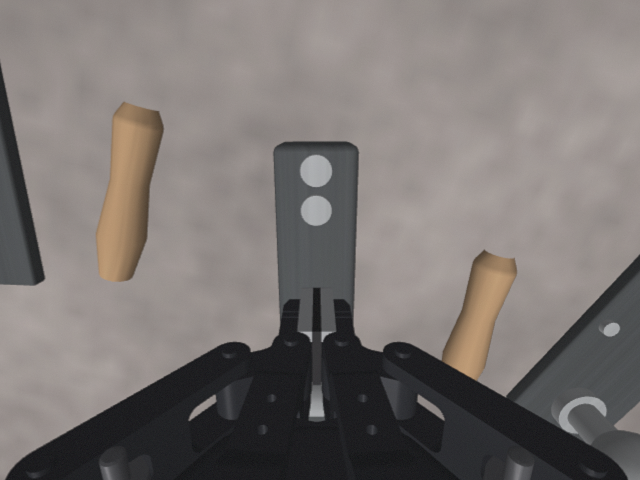

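View pics/s6.png

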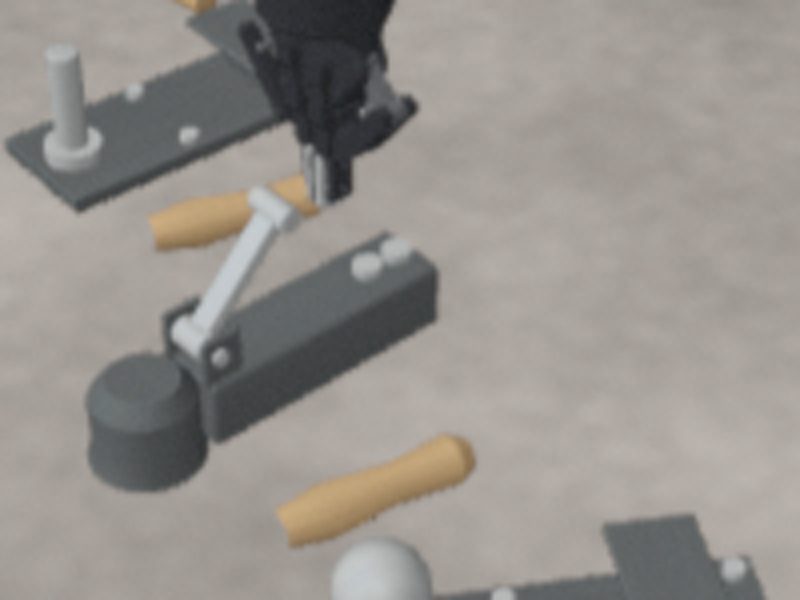

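Emit:
step_arm --series '[[[0,0,6,0,0,0,0],[0,0,12,0,0,0,0],[0,0,18,0,0,0,0],[0,0,24,0,0,0,0],[0,0,30,0,0,0,0],[0,0,36,0,0,0,0],[0,0,42,0,0,0,0],[0,0,48,0,0,0,0]]]'

```text
clock: 8.08
ee_pos: [0.5831, 0.0115, 0.1844]
eef_rot: [[-0.256, 0.967, 0.001], [0.967, 0.256, 0.0], [-0.0, 0.001, -1.0]]
contact_force: [-1.6, -1.2, 0.7]
opening: 0.0002
```

Emit:
step_arm --series '[[[0,0,4,0,0,0,0],[0,0,8,0,0,0,0],[0,0,12,0,0,0,0],[0,0,16,0,0,0,0],[0,0,20,0,0,0,0],[0,0,23,0,0,0,0],[0,0,26,0,0,0,0],[0,0,26,0,0,0,0]]]'

```text
clock: 8.75
ee_pos: [0.6081, 0.0181, 0.1845]
eef_rot: [[-0.256, 0.967, 0.001], [0.967, 0.256, 0.0], [-0.0, 0.001, -1.0]]
contact_force: [0.0, -0.1, -0.3]
opening: -0.0002
```

```bash
python3 - <<'E'
from h import *
st()
c,im,s=wcam();cv2.imwrite('pics/w7.png',im)
cv2.imwrite('pics/s7.png',cv2.resize(snapshot('scene')['img'][150:300,220:420],None,fx=4,fy=4,interpolation=cv2.INTER_CUBIC))
E
```

```text
t 8.75 p [0.6081 0.0181 0.1845] F [ 0.  -0.1 -0.3] open -0.0002 txdeg 104.9
```

View pics/s7.png

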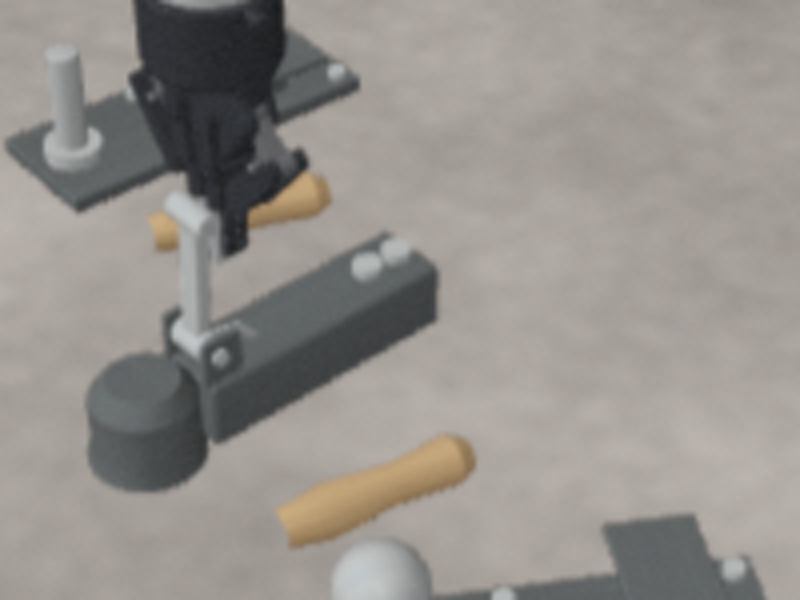

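View pics/w7.png

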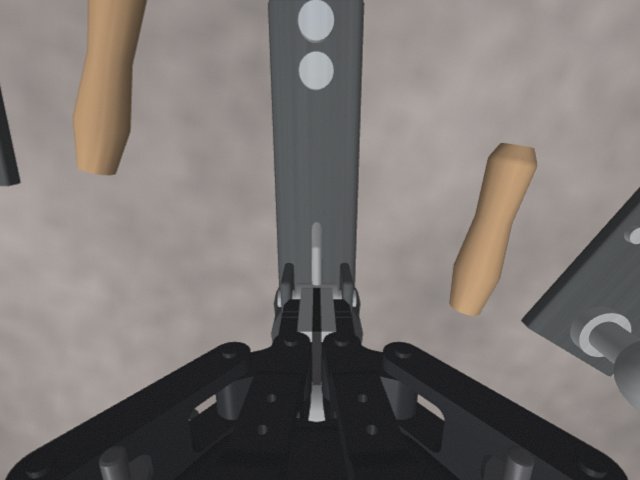

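Emit:
step_arm --series '[[[0,0,3,0,0,0,0],[0,0,6,0,0,0,0],[0,0,9,0,0,0,0],[0,0,12,0,0,0,0],[0,0,14,0,0,0,0],[0,0,16,0,0,0,0],[0,0,18,0,0,0,0],[0,0,20,0,0,0,0]]]'

```text
clock: 9.52
ee_pos: [0.6264, 0.0229, 0.1841]
eef_rot: [[-0.256, 0.967, -0.001], [0.967, 0.256, -0.0], [0.0, -0.001, -1.0]]
contact_force: [-1.6, -0.3, -0.4]
opening: -0.0001
```

Emit:
step_arm --series '[[[0,0,1,0,0,0,0],[0,0,2,0,0,0,0],[0,0,3,0,0,0,0],[0,0,4,0,0,0,0],[0,0,5,0,0,0,0],[0,0,6,0,0,0,0],[0,0,7,0,0,0,0],[0,0,8,0,0,0,0]]]'

```text
clock: 10.18
ee_pos: [0.6324, 0.0244, 0.1839]
eef_rot: [[-0.256, 0.967, -0.005], [0.967, 0.256, -0.001], [0.0, -0.005, -1.0]]
contact_force: [-5.8, -0.7, 2.5]
opening: -0.0001
```

```bash
python3 - <<'E'
from h import *
st()
c,im,s=wcam();cv2.imwrite('pics/w8.png',im)
cv2.imwrite('pics/s8.png',cv2.resize(snapshot('scene')['img'][150:300,220:420],None,fx=4,fy=4,interpolation=cv2.INTER_CUBIC))
E
```

```text
t 10.18 p [0.6324 0.0244 0.1839] F [-5.8 -0.7  2.5] open -0.0001 txdeg 104.8
```

View pics/s8.png

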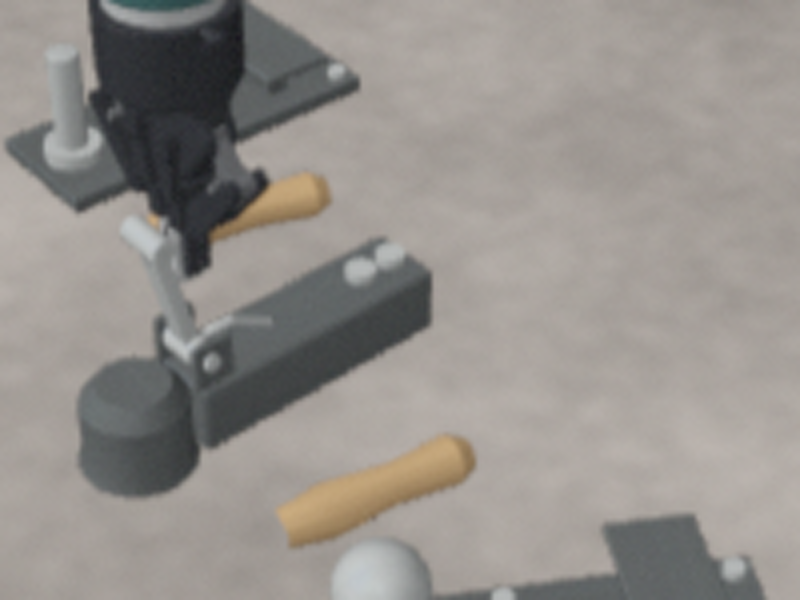

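Emit:
step_arm --series '[[[0,0,-6,0,0,0,0],[0,0,-14,0,0,0,0],[0,0,-28,-10,0,0,0],[0.5,0,-45,-25,0,0,0],[1,0,-60,-40,0,0,0],[1,0,-75,-60,0,0,0],[1,0,-85,-76,0,0,0],[1,0,-85,-76,0,0,0]]]'

```text
clock: 10.95
ee_pos: [0.5519, 0.0025, 0.2637]
eef_rot: [[-0.255, 0.967, 0.005], [0.967, 0.255, -0.0], [-0.002, 0.005, -1.0]]
contact_force: [0.5, 0.8, -0.5]
opening: 0.0604
```

```bash
python3 - <<'E'
from h import *
st()
c,im,s=wcam();cv2.imwrite('pics/w9.png',im)
cv2.imwrite('pics/s9.png',cv2.resize(snapshot('scene')['img'][150:300,220:420],None,fx=4,fy=4,interpolation=cv2.INTER_CUBIC))
E
```

```text
t 10.95 p [0.5519 0.0025 0.2637] F [ 0.5  0.8 -0.5] open 0.0604 txdeg 104.8
```

View pics/w9.png

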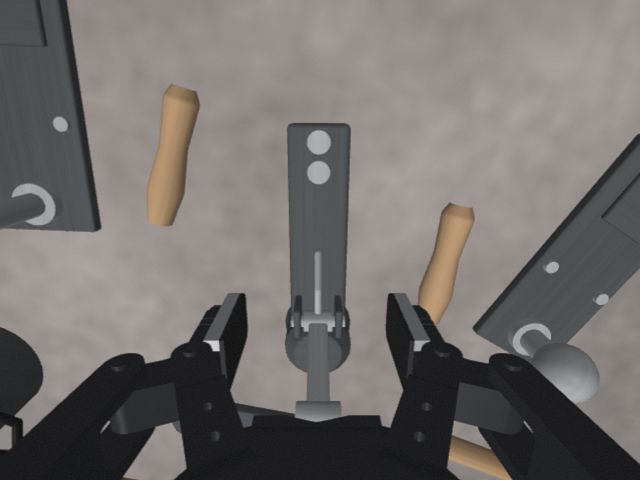

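View pics/s9.png

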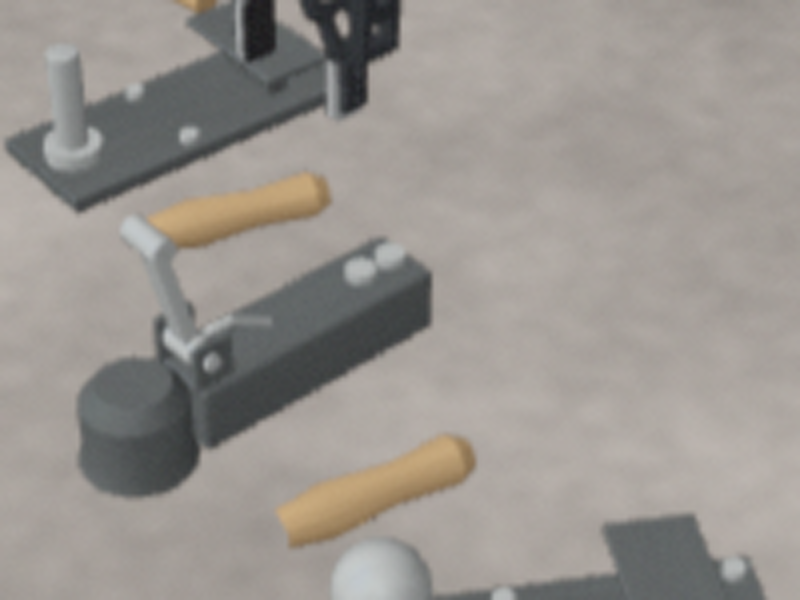

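```bash
python3 - <<'E'
from h import *
np.set_printoptions(precision=4,suppress=True)
c,im,s=wcam()
E=atz('w',(319,123.5),.045,c);H=atz('w',(318,346),.056,c);P=atz('w',(318,320),.066,c)
print(E,H,P,np.degrees(np.arctan2(*(E-P)[[1,0]])),np.linalg.norm((E-H)[:2]),np.linalg.norm((E-P)[:2]))
# top cam
im=snapshot('top')['img'];cv2.imwrite('pics/t9.png',cv2.resize(im[150:330,200:440],None,fx=3.3,fy=3.3,interpolation=cv2.INTER_CUBIC))
d=(P-E)[:2]/np.linalg.norm((P-E)[:2]);G=E[:2]+.112*d;print('grip',G)
go([G[0],G[1],.0775],104.9)
E
```

```text
[ 0.478  -0.0147  0.045 ] [0.6618 0.0335 0.056 ] [0.6304 0.0251 0.066 ] -165.37361491071937 0.19006472303949787 0.1574888109471571
grip [0.5864 0.0136]
delta mm [  1.   35.3 182.4] rot [ 0.02 -0.01 -0.03]
```

View pics/t9.png

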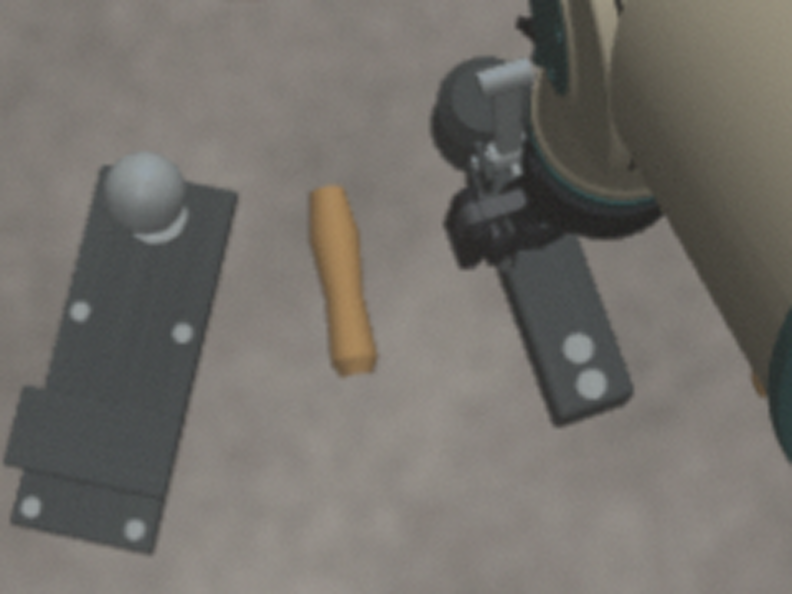

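```bash
python3 - <<'E'
from h import *
print(atz('top',(200+488/3.3,150+104/3.3),.056), atz('scene',(220+133/4,150+385/4),.056),atz('top',(200+594/3.3,150+408/3.3),.045))
E
```

```text
[0.6676679  0.03506267 0.056     ] [0.67334533 0.03796167 0.056     ] [ 0.47598274 -0.01271207  0.045     ]
```

Emit:
step_arm --series '[[[1,1,16,20,0,0,0],[1,1,33,50,0,0,0],[1,1,33,80,0,0,0],[1,1,33,110,0,0,0],[1,1,33,135,0,0,0],[1,1,33,155,0,0,0],[1,1,33,165,0,0,0],[1,1,33,165,0,0,0]]]'

```text
clock: 11.82
ee_pos: [0.5822, 0.0129, 0.0921]
eef_rot: [[-0.257, 0.966, -0.005], [0.966, 0.257, -0.0], [0.001, -0.005, -1.0]]
contact_force: [-0.3, -0.3, 0.6]
opening: 0.0856
```

```bash
python3 - <<'E'
from h import *
st()
c,im,s=wcam();cv2.imwrite('pics/w10.png',im)
E
```

```text
t 11.82 p [0.5822 0.0129 0.0921] F [-0.3 -0.3  0.6] open 0.0856 txdeg 104.9
```

View pics/w10.png

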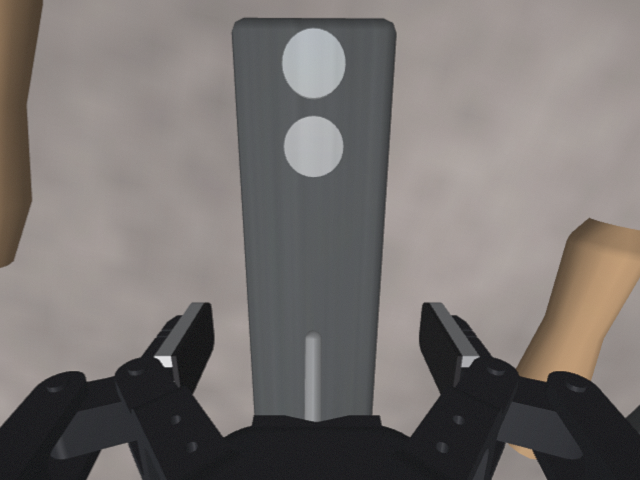

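Emit:
step_arm --series '[[[1,0,1,6,0,0,0],[1,0,1,12,0,0,0],[1,0,1,14,0,0,0],[0.6,0,1,14,0,0,0],[0.3,0,1,14,0,0,0],[0.3,0,1,14,0,0,0],[0.3,0,1,14,0,0,0],[0.3,0,1,14,0,0,0]]]'

```text
clock: 12.53
ee_pos: [0.5851, 0.0128, 0.0821]
eef_rot: [[-0.256, 0.967, 0.001], [0.967, 0.256, -0.0], [-0.0, 0.001, -1.0]]
contact_force: [0.0, -1.2, 4.6]
opening: 0.0491
```

```bash
python3 - <<'E'
from h import *
s=st();print(s['eef_rot'])
E
```

```text
t 12.53 p [0.5851 0.0128 0.0821] F [ 0.  -1.2  4.6] open 0.0491 txdeg 104.8
[[-2.56145227e-01  9.66637765e-01  1.02657133e-03]
 [ 9.66638228e-01  2.56145499e-01 -1.40772539e-04]
 [-3.99027677e-04  9.56264876e-04 -9.99999463e-01]]
```

Emit:
step_arm --series '[[[0.3,0,0,-5,0,0,0],[0.3,0,0,-20,0,0,0],[0.3,0,0,-40,0,0,0],[0.3,0,0,-65,0,0,0],[0.3,0,0,-90,0,0,0],[0.3,0,0,-110,0,0,0],[0.3,0,0,-125,0,0,0],[0.3,0,0,-130,0,0,0]]]'

```text
clock: 13.2
ee_pos: [0.5848, 0.013, 0.2128]
eef_rot: [[-0.256, 0.967, 0.001], [0.967, 0.256, 0.0], [-0.0, 0.001, -1.0]]
contact_force: [-0.2, 1.0, -8.9]
opening: 0.0492
```

```bash
python3 - <<'E'
from h import *
s=st();print(s['eef_rot'])
c,im,s=wcam();cv2.imwrite('pics/w11.png',im)
cv2.imwrite('pics/s11.png',snapshot('scene')['img'])
# goal: ball .623,.246 ; coupler x at 163.6deg -> tool x 73.6
a=np.radians(163.6);B=np.array([.623,.246]);u=np.array([np.cos(a),np.sin(a)])
print('grip goal',B+.09*u); go([*(B+.09*u),s['ee_pos'][2]],73.6)
E
```

```text
t 13.2 p [0.5848 0.013  0.2128] F [-0.2  1.  -8.9] open 0.0492 txdeg 104.8
[[-2.56280616e-01  9.66601514e-01  1.32631223e-03]
 [ 9.66602414e-01  2.56280567e-01  2.09689965e-04]
 [-1.37221413e-04  1.33575608e-03 -9.99999098e-01]]
grip goal [0.53666174 0.27141073]
delta mm [262.1  20.1  -1.4] rot [-1.000e-02 -0.000e+00  3.125e+01]
```

View pics/s11.png

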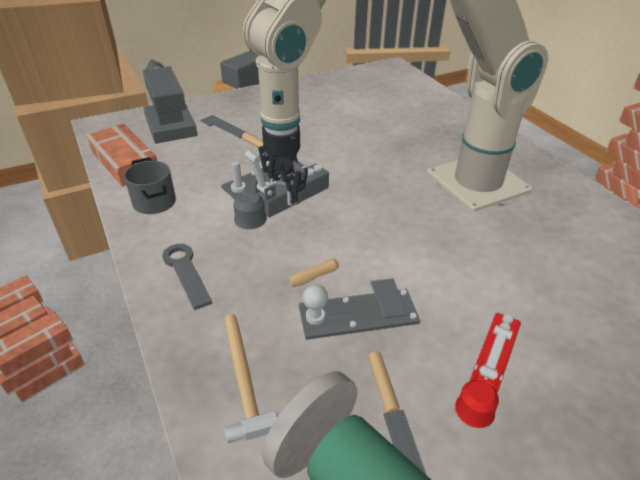

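View pics/w11.png

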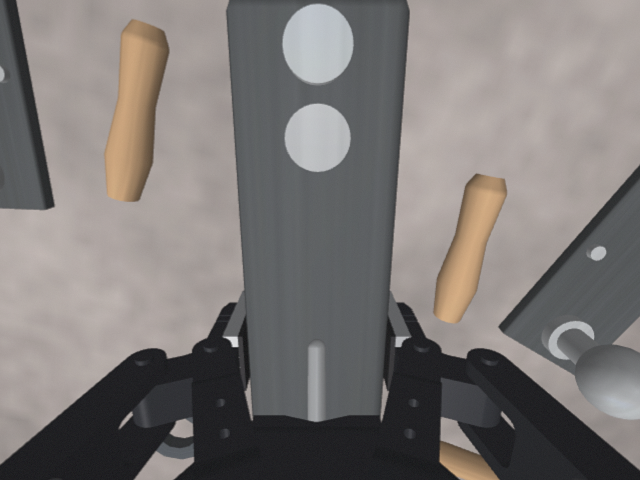

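Emit:
step_arm --series '[[[0.3,15,1,0,0,0,2],[0.3,35,3,0,0,0,4],[0.3,65,5,0,0,0,8],[0.3,95,7,0,0,0,12],[0.3,125,9,0,0,0,16],[0.3,155,12,0,0,0,20],[0.3,180,14,0,0,0,24],[0.3,200,15,0,0,0,27]]]'

```text
clock: 13.97
ee_pos: [0.5459, 0.213, 0.2091]
eef_rot: [[0.211, 0.977, -0.004], [0.977, -0.211, -0.0], [-0.001, -0.004, -1.0]]
contact_force: [0.2, 0.3, -8.6]
opening: 0.0495
```

```bash
python3 - <<'E'
from h import *
s=st();go([.5367,.2714,s['ee_pos'][2]],73.6)
E
```

```text
t 13.97 p [0.5459 0.213  0.2091] F [ 0.2  0.3 -8.6] open 0.0495 txdeg 77.8
delta mm [ 55.2 -21.3   0. ] rot [-0.22  0.06  4.22]
```

Emit:
step_arm --series '[[[0.3,15,-6,0,0,0,1],[0.3,30,-12,0,0,0,2],[0.3,42,-17,0,0,0,3],[0.3,50,-20,0,0,0,4],[0.3,55,-21,0,0,0,4.2],[0.3,55,-21,0,0,0,4.2],[0.3,55,-21,0,0,0,4.2],[0.3,55,-21,0,0,0,4.2]]]'

```text
clock: 14.63
ee_pos: [0.5391, 0.2668, 0.2107]
eef_rot: [[0.282, 0.959, -0.001], [0.959, -0.282, -0.002], [-0.002, -0.001, -1.0]]
contact_force: [0.4, -0.8, -8.7]
opening: 0.0495
```

```bash
python3 - <<'E'
from h import *
s=st();go([.5367,.2714,s['ee_pos'][2]],73.6)
c,im,s=wcam();cv2.imwrite('pics/w12.png',im)
cv2.imwrite('pics/s12.png',cv2.resize(snapshot('scene')['img'][200:360,260:460],None,fx=4,fy=3.75,interpolation=cv2.INTER_CUBIC)) if 0 else cv2.imwrite('pics/s12.png',cv2.resize(snapshot('scene')['img'][190:340,260:460],None,fx=4,fy=4,interpolation=cv2.INTER_CUBIC))
cv2.imwrite('pics/t12.png',cv2.resize(snapshot('top')['img'][170:340,160:400],None,fx=3.3,fy=3.3,interpolation=cv2.INTER_CUBIC))
E
```

```text
t 14.63 p [0.5391 0.2668 0.2107] F [ 0.4 -0.8 -8.7] open 0.0495 txdeg 73.6
delta mm [ 3.8 -3.6 -0. ] rot [-0.03  0.11 -0.01]
```

View pics/s12.png

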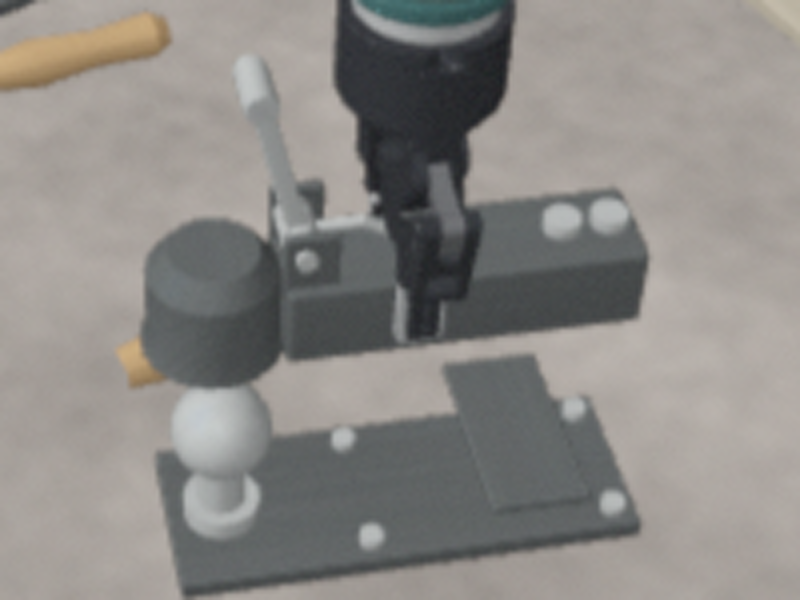

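View pics/t12.png

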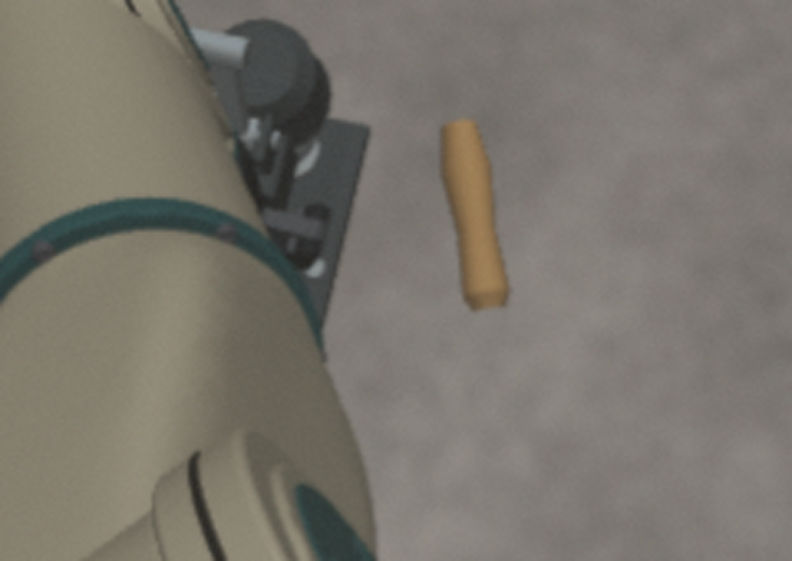

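View pics/w12.png

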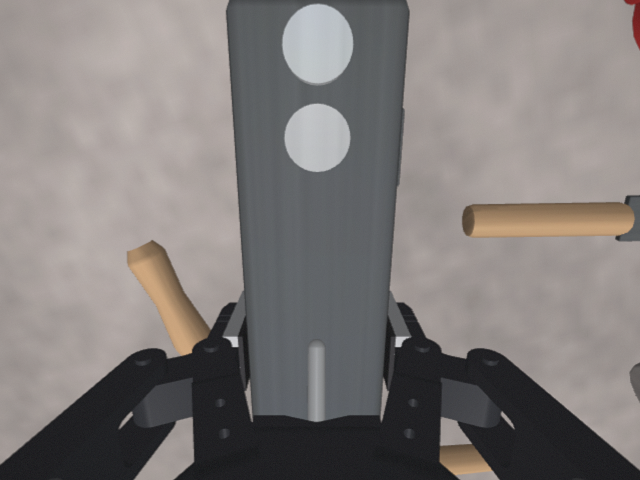

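```bash
python3 - <<'E'
from h import *
np.set_printoptions(precision=4,suppress=True)
zu=.2107-.0821
a=np.linspace(0,2*np.pi,181)
def circ(xy,r,z): return np.c_[xy[0]+r*np.cos(a),xy[1]+r*np.sin(a),np.full_like(a,z)]
m=np.array([260+142/4,260+283/4,190+386/4])
def res(p):
    q=proj('scene',circ(p,.035,zu+.003)); q2=proj('scene',circ(p,.035,zu+.0))
    return [q[:,0].min()-m[0],q[:,0].max()-m[1],q2[:,1].max()-m[2]]
f=least_squares(res,[.62,.246]);print('scene head',f.x,f.fun)
# calibrate same method on top disc via initial image -> disc radius .0275 at z .056
mt=np.array([160+312/3.3,170+19/3.3])
def rt(p):
    q=proj('top',circ(p,.0275,zu+.056));return [q[:,0].max()-mt[0],q[:,1].min()-mt[1]]
f=least_squares(rt,[.62,.246]);print('top head',f.x,f.fun)
mt2=160+330/3.3
f=least_squares(lambda p:[proj('top',circ([f.x[0],p[0]],.035,zu+.02))[:,0].max()-mt2],[.246]);print('y from rim',f.x)
# ball same
b=np.array([260+172/4,260+271/4])
def sph(p,n):
    c=C[n];v=p-c['xyz'];d=np.linalg.norm(v);v/=d;r=.025*np.sqrt(1-(.025/d)**2);ctr=p-v*(.025**2/d)
    e1=np.cross(v,[0,0,1]);e1/=np.linalg.norm(e1);e2=np.cross(v,e1)
    return proj(n,ctr+r*(np.outer(np.cos(a),e1)+np.outer(np.sin(a),e2)))
# initial ball extents: scene crop3.5 (255,180): l168 r256 t364 b448 ; top crop3.3(190,185): l138 r218 t37 b117
ms=np.array([255+168/3.5,255+256/3.5,180+364/3.5,180+448/3.5]);mt=np.array([190+138/3.3,190+218/3.3,185+37/3.3,185+117/3.3])
ext=lambda q:np.array([q[:,0].min(),q[:,0].max(),q[:,1].min(),q[:,1].max()])
for nm,w in (('scene',(1,0)),('top',(0,1)),('both',(1,1))):
    f=least_squares(lambda p:np.r_[w[0]*(ext(sph(np.r_[p,.071],'scene'))-ms),w[1]*(ext(sph(np.r_[p,.071],'top'))-mt)],[.62,.246]);print('ball',nm,f.x,f.fun)
u=np.array([np.cos(np.radians(163.6)),np.sin(np.radians(163.6))]);print('head pred from tcp',get_state()['ee_pos'][:2]-.09*u)
E
```

```text
scene head [0.6244 0.2375] [-1.0082  1.0119 -0.0742]
top head [0.6246 0.2381] [0. 0.]
y from rim [0.2402]
ball scene [0.6224 0.2441] [-0.2687  0.2703 -0.9592  0.8924  0.      0.     -0.      0.    ]
ball top [0.6235 0.2464] [-0.      0.      0.      0.     -0.5779  0.5806 -0.503   0.4923]
ball both [0.6231 0.2456] [-0.2588  0.312  -0.3545  1.5328 -0.1307  1.0273 -0.333   0.6645]
head pred from tcp [0.6257 0.2417]
```

Emit:
step_arm --series '[[[0.3,2,-1.5,5,0,0,0],[0.3,4,-3,10,0,0,0],[0.3,5.2,-3.4,15,0,0,0],[0.3,5.2,-3.4,20,0,0,0],[0.3,5.2,-3.4,24,0,0,0],[0.3,5.2,-3.4,26,0,0,0],[0.3,5.2,-3.4,26,0,0,0],[0.3,5.2,-3.4,26,0,0,0]]]'

```text
clock: 15.45
ee_pos: [0.5373, 0.2741, 0.1852]
eef_rot: [[0.282, 0.96, -0.0], [0.96, -0.282, -0.0], [-0.0, -0.0, -1.0]]
contact_force: [-0.2, -0.1, -8.4]
opening: 0.0492
```

```bash
python3 - <<'E'
from h import *
s=st();print(s['eef_rot'][:,2])
cv2.imwrite('pics/s13.png',cv2.resize(snapshot('scene')['img'][190:340,260:460],None,fx=4,fy=4,interpolation=cv2.INTER_CUBIC))
cv2.imwrite('pics/t13.png',cv2.resize(snapshot('top')['img'][170:250,200:300],None,fx=7,fy=7,interpolation=cv2.INTER_CUBIC))
E
```

```text
t 15.45 p [0.5373 0.2741 0.1852] F [-0.2 -0.1 -8.4] open 0.0492 txdeg 73.6
[-1.53932548e-04 -2.00020559e-04 -9.99999968e-01]
```

View pics/s13.png

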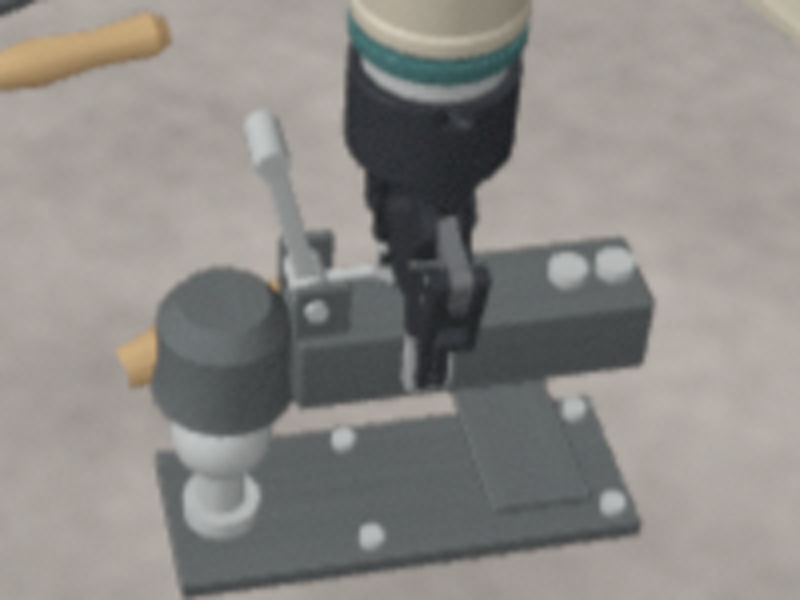

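View pics/t13.png

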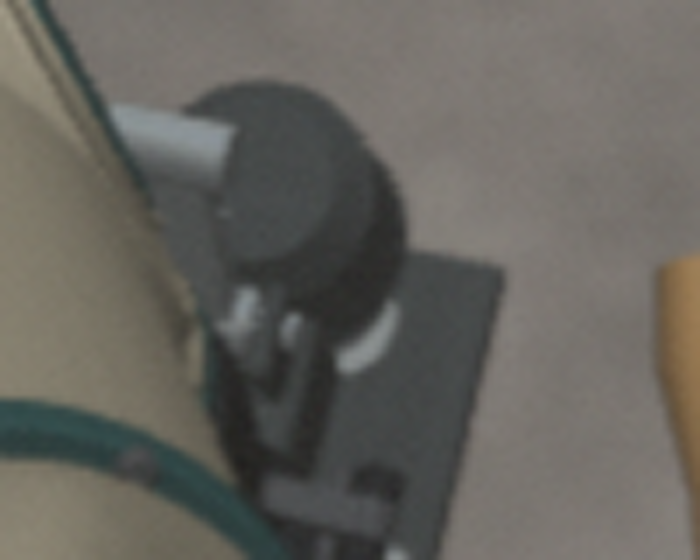

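```bash
cat > fit.py <<'E'
from h import *
np.set_printoptions(precision=4,suppress=True)
a=np.linspace(0,2*np.pi,361)
def circ(xy,r,z): return np.c_[xy[0]+r*np.cos(a),xy[1]+r*np.sin(a),np.full_like(a,z)]
def head(m,zu):
    def res(p):
        q=proj('scene',circ(p,.035,zu+.003)); q2=proj('scene',circ(p,.035,zu+.0))
        return [q[:,0].min()-m[0],q[:,0].max()-m[1],q2[:,1].max()-m[2]]
    f=least_squares(res,[.62,.246]);return f.x,f.fun
def headtop(m,zu):
    f=least_squares(lambda p:[proj('top',circ(p,.035,zu+.004))[:,0].max()-m[0],proj('top',circ(p,.035,zu+.004))[:,1].max()-m[1]],[.62,.246]);return f.x
E
python3 - <<'E'
from fit import *
zu=.1852-.0821
print(head([260+152/4,260+296/4,190+437/4],zu))
print(headtop([200+407/7,170+346/7],zu))
u=np.array([np.cos(np.radians(163.6)),np.sin(np.radians(163.6))]);print(get_state()['ee_pos'][:2]-.09*u)
E
```

```text
(array([0.6231, 0.2472]), array([-0.4347,  0.436 , -0.0309]))
[0.627  0.2486]
[0.6239 0.2488]
```

Emit:
step_arm --series '[[[0.3,-1.5,-0.3,0,0,0,0],[0.3,-3,-0.6,2,0,0,0],[0.3,-3,-0.6,6,0,0,0],[0.3,-3,-0.6,11,0,0,0],[0.3,-3,-0.6,16,0,0,0],[0.3,-3,-0.6,20,0,0,0],[0.3,-3,-0.6,24,0,0,0],[0.3,-3,-0.6,26,0,0,0]]]'

```text
clock: 16.22
ee_pos: [0.5355, 0.2714, 0.1585]
eef_rot: [[0.281, 0.96, -0.001], [0.96, -0.281, -0.001], [-0.001, -0.001, -1.0]]
contact_force: [-0.9, -0.1, -8.8]
opening: 0.0491
```

```bash
python3 - <<'E'
from h import *
s=st();print(s['eef_rot'][:,2])
cv2.imwrite('pics/s14.png',cv2.resize(snapshot('scene')['img'][190:340,260:460],None,fx=4,fy=4,interpolation=cv2.INTER_CUBIC))
cv2.imwrite('pics/t14.png',cv2.resize(snapshot('top')['img'][170:250,200:300],None,fx=7,fy=7,interpolation=cv2.INTER_CUBIC))
E
```

```text
t 16.22 p [0.5355 0.2714 0.1585] F [-0.9 -0.1 -8.8] open 0.0491 txdeg 73.7
[-1.02592890e-03 -5.02070711e-04 -9.99999348e-01]
```

View pics/s14.png

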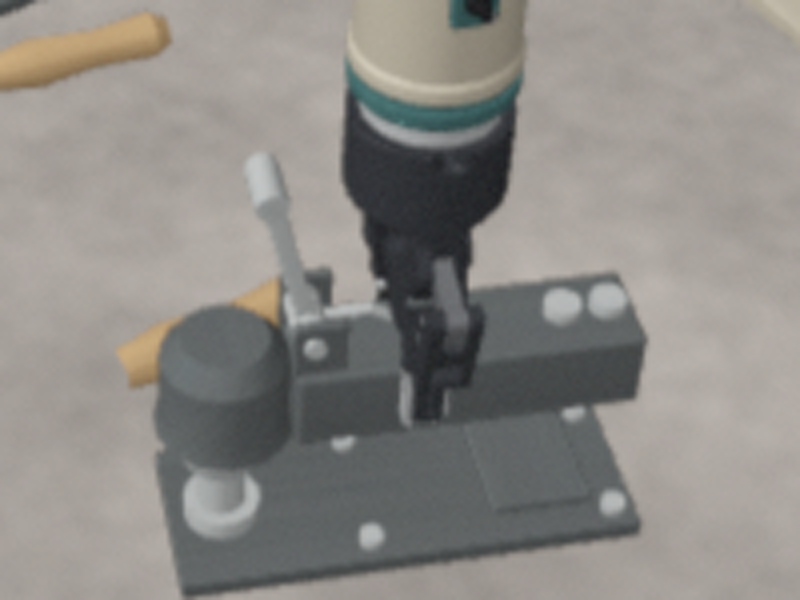

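View pics/t14.png

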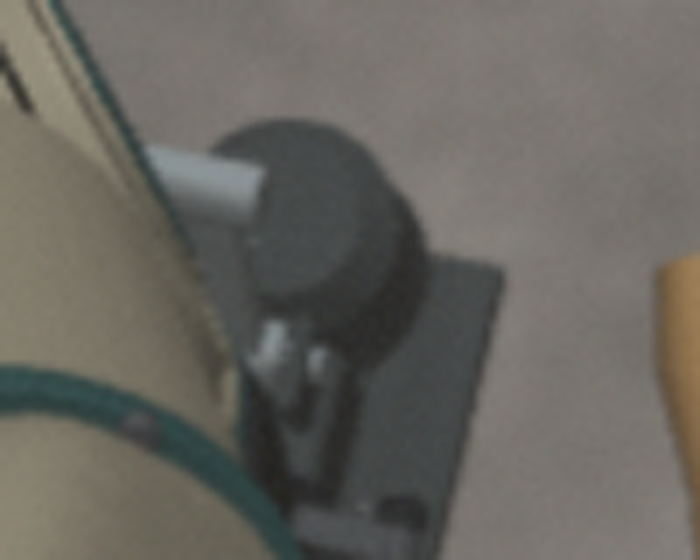

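```bash
python3 - <<'E'
from fit import *
zu=.1585-.0821
print(head([260+155/4,260+293/4,190+470/4],zu))
print(headtop([200+428/7,170+374/7],zu))
u=np.array([np.cos(np.radians(163.6)),np.sin(np.radians(163.6))]);print(get_state()['ee_pos'][:2]-.09*u)
E
```

```text
(array([0.6215, 0.244 ]), array([-0.8174,  0.8199, -0.0561]))
[0.6254 0.2461]
[0.6219 0.246 ]
```

Emit:
step_arm --series '[[[0.3,0,0.5,2,0,0,0],[0.3,0,0.5,4,0,0,0],[0.3,0,0.5,6,0,0,0],[0.3,0,0.5,8,0,0,0],[0.3,0,0.5,10,0,0,0],[0.3,0,0.5,12,0,0,0],[0.3,0,0.5,14,0,0,0],[0.3,0,0.5,15,0,0,0]]]'

```text
clock: 16.98
ee_pos: [0.5362, 0.2713, 0.144]
eef_rot: [[0.282, 0.96, -0.0], [0.96, -0.282, -0.0], [-0.0, -0.0, -1.0]]
contact_force: [-0.5, -0.5, -8.1]
opening: 0.0494
```

Emit:
step_arm --series '[[[0.3,0,0,2,0,0,0],[0.3,0,0,4,0,0,0],[0.3,0,0,6,0,0,0],[0.3,0,0,8,0,0,0],[0.3,0,0,9,0,0,0],[0.3,0,0,10,0,0,0],[0.3,0,0,11,0,0,0],[0.3,0,0,12,0,0,0]]]'

```text
clock: 17.65
ee_pos: [0.5364, 0.2714, 0.1324]
eef_rot: [[0.282, 0.96, 0.0], [0.96, -0.282, 0.0], [0.0, 0.0, -1.0]]
contact_force: [-0.0, -0.4, -8.4]
opening: 0.049
```

```bash
python3 - <<'E'
from h import *
s=st();print(s['eef_rot'][:,2],s['ft_torque'])
cv2.imwrite('pics/s15.png',cv2.resize(snapshot('scene')['img'][190:340,260:460],None,fx=4,fy=4,interpolation=cv2.INTER_CUBIC))
E
```

```text
t 17.65 p [0.5364 0.2714 0.1324] F [-0.  -0.4 -8.4] open 0.049 txdeg 73.7
[ 7.26120559e-05  6.94159379e-05 -9.99999995e-01] [ 0.01093392 -0.07482352 -0.05141058]
```

View pics/s15.png

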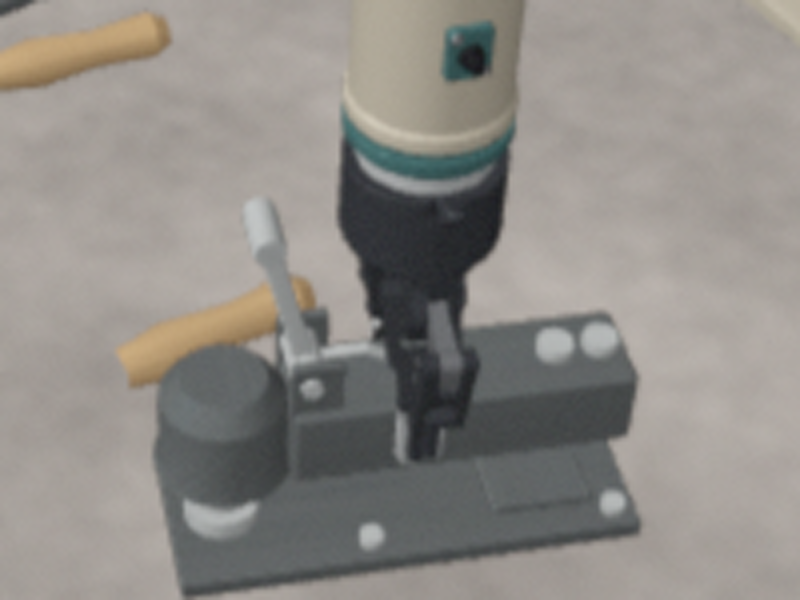

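Emit:
step_arm --series '[[[0.3,0,0,1,0,0,0],[0.3,0,0,2,0,0,0],[0.3,0,0,3,0,0,0],[0.3,0,0,4,0,0,0],[0.3,0,0,5,0,0,0],[0.3,0,0,5.5,0,0,0],[0.3,0,0,5.5,0,0,0],[0.3,0,0,5.5,0,0,0]]]'

```text
clock: 18.37
ee_pos: [0.5363, 0.2714, 0.127]
eef_rot: [[0.282, 0.96, 0.0], [0.96, -0.282, 0.0], [0.0, -0.0, -1.0]]
contact_force: [-0.3, -0.2, -6.8]
opening: 0.0493
```

```bash
python3 - <<'E'
from h import *
s=st();print(s['eef_rot'][:,2],s['ft_torque'])
E
```

```text
t 18.37 p [0.5363 0.2714 0.127 ] F [-0.3 -0.2 -6.8] open 0.0493 txdeg 73.6
[ 2.27430805e-06  1.02406486e-04 -9.99999995e-01] [-0.07542666  0.20441682  0.09553228]
```

Contact is just beginning at the expected height. A little more, then release.

Emit:
step_arm --series '[[[0.3,0,0,0.5,0,0,0],[0.3,0,0,1,0,0,0],[0.3,0,0,1,0,0,0],[0.65,0,0,1,0,0,0],[0.9,0,0,1,0,0,0],[1,0,0,1,0,0,0],[1,0,0,1,0,0,0],[1,0,0,1,0,0,0]]]'

```text
clock: 19.03
ee_pos: [0.5366, 0.2716, 0.126]
eef_rot: [[0.281, 0.96, 0.001], [0.96, -0.281, 0.0], [0.001, 0.0, -1.0]]
contact_force: [-0.3, 0.6, 0.7]
opening: 0.0853
```

Emit:
step_arm --series '[[[1,0,0,-10,0,0,0],[1,0,0,-30,0,0,0],[1,0,0,-55,0,0,0],[1,0,-15,-85,0,0,0],[0.5,0,-30,-110,0,0,0],[0,0,-45,-125,0,0,0],[0,0,-50,-130,0,0,0],[0,0,-50,-130,0,0,0]]]'

```text
clock: 19.7
ee_pos: [0.4878, 0.2866, 0.2578]
eef_rot: [[0.28, 0.96, 0.002], [0.96, -0.28, 0.002], [0.003, 0.001, -1.0]]
contact_force: [-0.9, 0.1, 0.2]
opening: 0.0386
```

```bash
python3 - <<'E'
from h import *
s=st()
c,im,s=wcam();cv2.imwrite('pics/w16.png',im)
cv2.imwrite('pics/s16.png',cv2.resize(snapshot('scene')['img'][190:340,260:460],None,fx=4,fy=4,interpolation=cv2.INTER_CUBIC))
E
```

```text
t 19.7 p [0.4878 0.2866 0.2578] F [-0.9  0.1  0.2] open 0.0386 txdeg 73.8
```

View pics/s16.png

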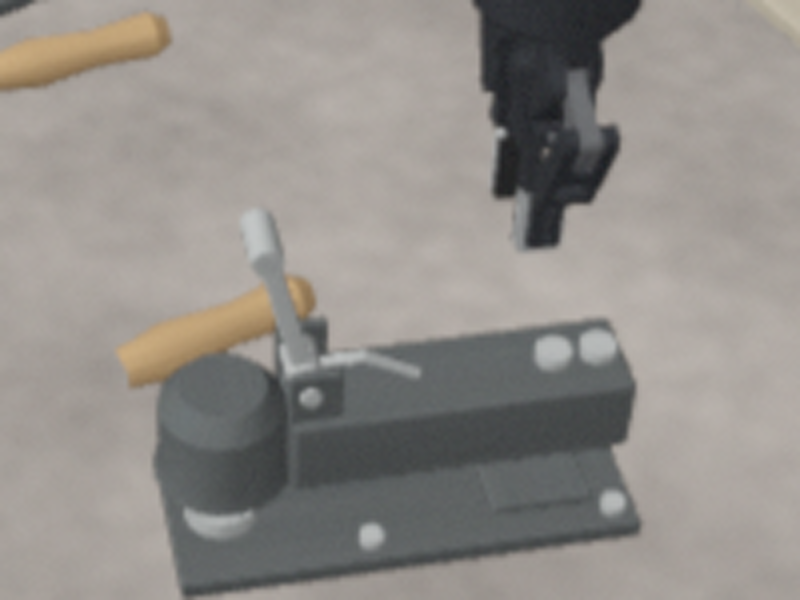

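View pics/w16.png

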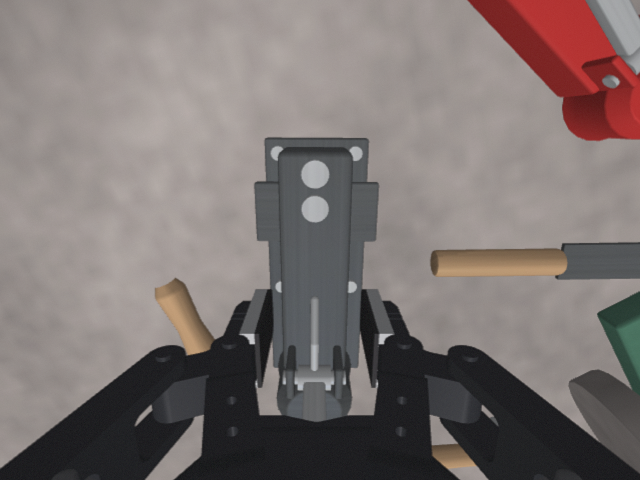

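```bash
python3 - <<'E'
from h import *
u=np.array([np.cos(np.radians(163.6)),np.sin(np.radians(163.6))]);S=np.array([.5364,.2715])-.09*u
print(S);P=lambda d:S+d*u
go([*P(-14),.303],73.6);go([*P(-14),.250],73.6)
for th in np.arange(1.81,.2,-.1):
    d=39+85*np.cos(th);z=107+85*np.sin(th)
    w=np.clip((th-.21)/1.4,0,1)
    fd=d-2-17*np.sin(th) if th>.8 else d-8*np.sin(th)-11*np.clip((th-.21)/.6,0,1)
    fz=z+8*np.cos(th)-(10 if th>1.3 else 10*max(0,(th-.9)/.4))
    print(round(th-.21,2),'tip',round(d),round(z),'tcp d,z',round(fd,1),round(fz+73,1))
E
```

```text
[0.62273826 0.24608927]
delta mm [-1.12000e+01  1.41396e+04 -4.14000e+01] rot [0.02 0.02 0.05]
delta mm [-1.12000e+01  1.41396e+04  1.16000e+01] rot [0.02 0.02 0.05]
1.6 tip 19 190 tcp d,z 0.3 250.7
1.5 tip 27 191 tcp d,z 8.4 253.1
1.4 tip 36 192 tcp d,z 16.7 254.6
1.3 tip 44 192 tcp d,z 25.2 255.3
1.2 tip 53 191 tcp d,z 33.8 255.2
1.1 tip 61 189 tcp d,z 42.5 254.2
1.0 tip 69 187 tcp d,z 51.1 254.6
0.9 tip 77 183 tcp d,z 59.6 254.4
0.8 tip 84 179 tcp d,z 67.8 253.5
0.7 tip 91 174 tcp d,z 75.7 251.8
0.6 tip 98 169 tcp d,z 83.3 247.1
0.5 tip 103 162 tcp d,z 89.1 241.5
0.4 tip 109 156 tcp d,z 96.8 235.3
0.3 tip 113 148 tcp d,z 103.8 228.5
0.2 tip 117 141 tcp d,z 110.1 221.2
0.1 tip 120 133 tcp d,z 115.7 213.5
-0.0 tip 122 125 tcp d,z 120.5 205.5
```

Emit:
step_arm --series '[[[0,0,0,-25,0,0,0],[0,0,0,-45,0,0,0],[0,0,25,-47,0,0,0],[0,0,60,-47,0,0,0],[0,0,95,-47,0,0,0],[0,0,130,-47,0,0,0],[0,0,154,-47,0,0,0],[0,0,154,-47,0,0,0]]]'

```text
clock: 20.47
ee_pos: [0.6416, 0.2366, 0.3003]
eef_rot: [[0.289, 0.957, 0.002], [0.957, -0.289, -0.005], [-0.004, 0.003, -1.0]]
contact_force: [0.6, -1.8, -0.4]
opening: -0.0
```

```bash
cat >> h.py <<'E'
U=np.array([np.cos(np.radians(163.6)),np.sin(np.radians(163.6))]);S=np.array([.6227,.2461])
P=lambda d:S+d/1000*U
E
python3 - <<'E'
from h import *
s=st();print('d',(s['ee_pos'][:2]-S)@U*1000);go([*P(-12),.250],73.6)
c,im,s=wcam();cv2.imwrite('pics/w17.png',im)
E
```

```text
t 20.47 p [0.6416 0.2366 0.3003] F [ 0.6 -1.8 -0.4] open -0.0 txdeg 73.2
d -20.821262089978116
delta mm [ 3.9 -9.  50.2] rot [ 0.2   0.21 -0.38]
```

View pics/w17.png

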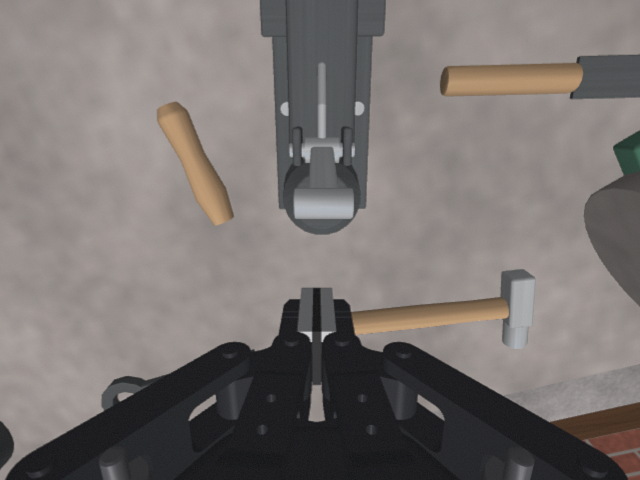

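Emit:
step_arm --series '[[[0,3,-3,5,0,0,0],[0,3,-6,15,0,0,0],[0,3,-6,27,0,0,0],[0,3,-6,38,0,0,0],[0,3,-6,46,0,0,0],[0,3,-6,50,0,0,0],[0,3,-6,50,0,0,0],[0,3,-6,50,0,0,0]]]'

```text
clock: 21.18
ee_pos: [0.6313, 0.2467, 0.2528]
eef_rot: [[0.281, 0.96, -0.0], [0.96, -0.281, -0.0], [-0.0, -0.0, -1.0]]
contact_force: [0.3, -0.2, 0.8]
opening: 0.0001
```

```bash
python3 - <<'E'
from h import *
s=st();print('d',(s['ee_pos'][:2]-S)@U*1000);go([*P(42.5),.253],73.6)
cv2.imwrite('pics/s18.png',cv2.resize(snapshot('scene')['img'][190:340,260:460],None,fx=4,fy=4,interpolation=cv2.INTER_CUBIC))
E
```

```text
t 21.18 p [0.6313 0.2467 0.2528] F [ 0.3 -0.2  0.8] open 0.0001 txdeg 73.7
d -8.041598840911812
delta mm [ -2.9 -50.5  -0.2] rot [-0.    0.01  0.05]
```

View pics/s18.png

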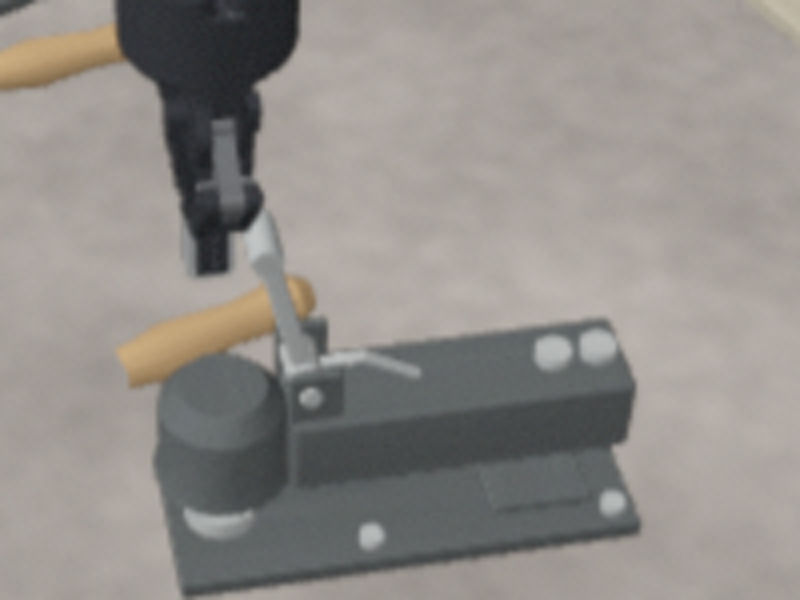

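Push the tip towards the tail (tool −y), keeping the height about constant.

Emit:
step_arm --series '[[[0,-3,-6,0,0,0,0],[0,-3,-12,0,0,0,0],[0,-3,-18,0,0,0,0],[0,-3,-25,-1,0,0,0],[0,-3,-32,-1,0,0,0],[0,-3,-40,-1,0,0,0],[0,-3,-48,-1,0,0,0],[0,-3,-56,-1,0,0,0]]]'

```text
clock: 21.9
ee_pos: [0.5756, 0.2599, 0.2537]
eef_rot: [[0.281, 0.96, -0.0], [0.96, -0.281, -0.0], [-0.0, -0.0, -1.0]]
contact_force: [0.4, 0.5, -1.0]
opening: 0.0
```

```bash
python3 - <<'E'
from h import *
s=st();print('d',(s['ee_pos'][:2]-S)@U*1000);go([*P(75.7),.2518],73.6)
cv2.imwrite('pics/s19.png',cv2.resize(snapshot('scene')['img'][190:340,260:460],None,fx=4,fy=4,interpolation=cv2.INTER_CUBIC))
E
```

```text
t 21.9 p [0.5756 0.2599 0.2537] F [ 0.4  0.5 -1. ] open 0.0 txdeg 73.7
d 49.1307489176805
delta mm [  0.1 -26.6   1.9] rot [-0.02  0.01  0.07]
```

View pics/s19.png

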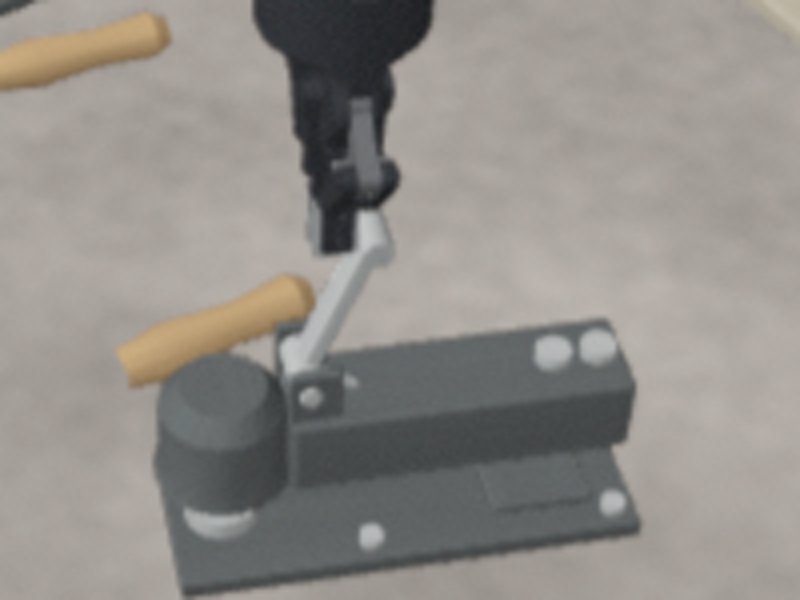

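Emit:
step_arm --series '[[[0,0,-5,0,0,0,0],[0,0,-10.5,0,0,0,0],[0,0,-18.7,0.5,0,0,0],[0,0,-26.6,2,0,0,0],[0,0,-34,7,0,0,0],[0,0,-40,12,0,0,0],[0,0,-47.5,18,0,0,0],[0,0,-54.5,25,0,0,0]]]'

```text
clock: 22.62
ee_pos: [0.5235, 0.2752, 0.2283]
eef_rot: [[0.281, 0.96, -0.0], [0.96, -0.281, 0.0], [0.0, -0.0, -1.0]]
contact_force: [0.2, 0.5, 0.5]
opening: 0.0001
```

```bash
python3 - <<'E'
from h import *
s=st();print('d',(s['ee_pos'][:2]-S)@U*1000);go([*P(120),.2055],73.6)
cv2.imwrite('pics/s20.png',cv2.resize(snapshot('scene')['img'][190:340,260:460],None,fx=4,fy=4,interpolation=cv2.INTER_CUBIC))
E
```

```text
t 22.62 p [0.5235 0.2752 0.2283] F [0.2 0.5 0.5] open 0.0001 txdeg 73.7
d 103.35476020243742
delta mm [  0.1 -16.6  22.8] rot [-0.01 -0.01  0.06]
```

View pics/s20.png

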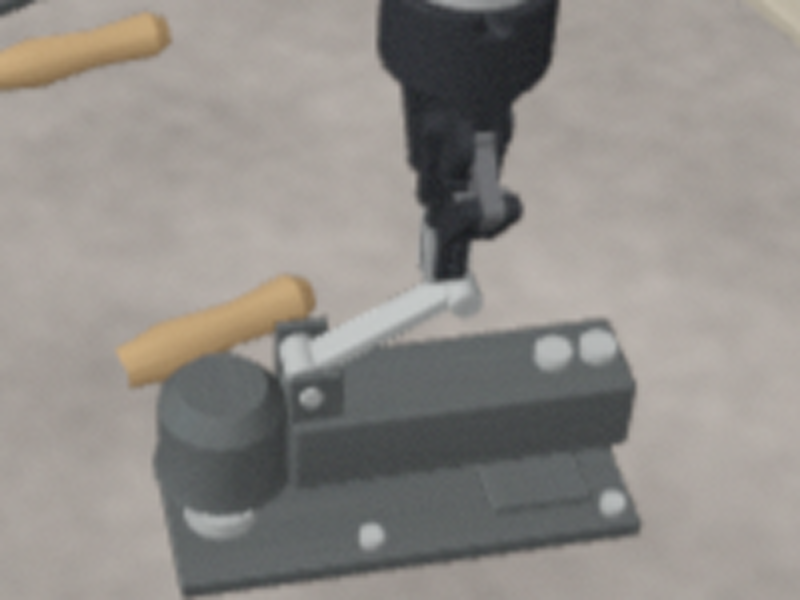

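Emit:
step_arm --series '[[[0,0,-4,4,0,0,0],[0,0,-7,8,0,0,0],[0,0,-10,12,0,0,0],[0,0,-13,15.5,0,0,0],[0,0,-15,19,0,0,0],[0,0,-16,21,0,0,0],[0,0,-16,22.5,0,0,0],[0,0,-16,23.5,0,0,0]]]'

```text
clock: 23.33
ee_pos: [0.5087, 0.2794, 0.2052]
eef_rot: [[0.282, 0.96, -0.001], [0.96, -0.282, -0.0], [-0.0, -0.001, -1.0]]
contact_force: [-1.4, 0.4, 4.2]
opening: -0.0004
```

Emit:
step_arm --series '[[[0,0,0,0.5,0,0,0],[0,0,0,1,0,0,0],[0,0,0,1,0,0,0],[0,0,0,1.5,0,0,0],[0,0,0,1.5,0,0,0],[0,0,0,2,0,0,0],[0,0,0,2,0,0,0],[0,0,0,2,0,0,0]]]'

```text
clock: 24.0
ee_pos: [0.5088, 0.2796, 0.2048]
eef_rot: [[0.282, 0.96, -0.0], [0.96, -0.282, 0.001], [0.001, -0.0, -1.0]]
contact_force: [-4.2, -0.4, 12.6]
opening: 0.0002
```

```bash
python3 - <<'E'
from h import *
s=st();print('d',(s['ee_pos'][:2]-S)@U*1000)
cv2.imwrite('pics/s21.png',cv2.resize(snapshot('scene')['img'][190:340,260:460],None,fx=4,fy=4,interpolation=cv2.INTER_CUBIC))
E
```

```text
t 24.0 p [0.5088 0.2796 0.2048] F [-4.2 -0.4 12.6] open 0.0002 txdeg 73.6
d 118.76088218230338
```

View pics/s21.png

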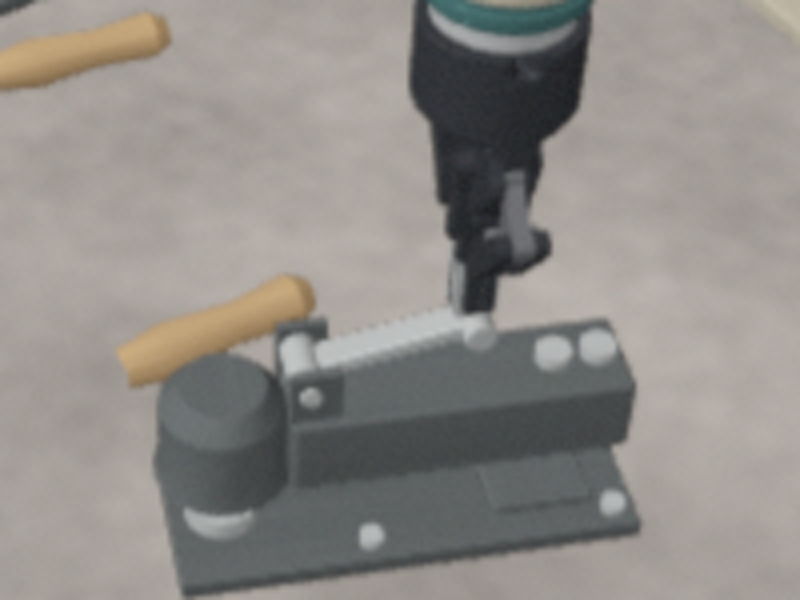

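Emit:
step_arm --series '[[[0,0,0,0.5,0,0,0],[0,0,0,1,0,0,0],[0,0,0,1.5,0,0,0],[0,0,0,1.5,0,0,0],[0,0,0,1.5,0,0,0],[0,0,0,0,0,0,0],[0,0,0,-3,0,0,0],[0,0,0,-8,0,0,0]]]'

```text
clock: 24.72
ee_pos: [0.509, 0.2792, 0.2114]
eef_rot: [[0.282, 0.959, -0.0], [0.959, -0.282, -0.0], [-0.0, 0.0, -1.0]]
contact_force: [-0.8, 0.2, -1.1]
opening: -0.0
```

Emit:
step_arm --series '[[[0,0,0,-15,0,0,0],[0,0,0,-35,0,0,0],[0,0,0,-60,0,0,0],[0,0,-15,-80,0,0,0],[0,0,-30,-95,0,0,0],[0,0,-40,-105,0,0,0],[0,0,-40,-110,0,0,0],[0,0,-40,-110,0,0,0]]]'

```text
clock: 25.38
ee_pos: [0.471, 0.2911, 0.3224]
eef_rot: [[0.281, 0.96, 0.002], [0.96, -0.281, 0.001], [0.002, 0.002, -1.0]]
contact_force: [-0.4, -0.7, 0.6]
opening: -0.0
```

```bash
python3 - <<'E'
from h import *
s=st()
c,im,s=wcam();cv2.imwrite('pics/w22.png',im)
cv2.imwrite('pics/s22.png',cv2.resize(snapshot('scene')['img'][190:340,260:460],None,fx=4,fy=4,interpolation=cv2.INTER_CUBIC))
print(proj('scene',[[*P(122),.125],[*P(39),.107],[*P(0),.101]])*4-np.array([260,190])*4)
print(proj('w',[[*P(122),.125],[*P(39),.107],[*P(202),.09]],c))
E
```

```text
t 25.38 p [0.471  0.2911 0.3224] F [-0.4 -0.7  0.6] open -0.0 txdeg 73.7
[[475.24156993 316.83844547]
 [304.22724231 364.66346029]
 [223.79345796 383.59236384]]
[[315.83155816 270.40551597]
 [315.65785545 345.17142941]
 [315.95585365 165.1052721 ]]
```

View pics/s22.png

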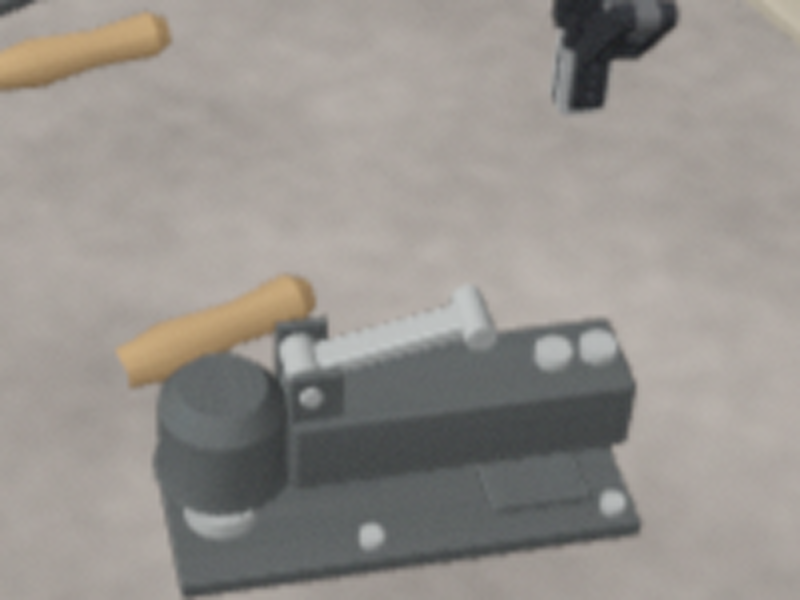

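View pics/w22.png

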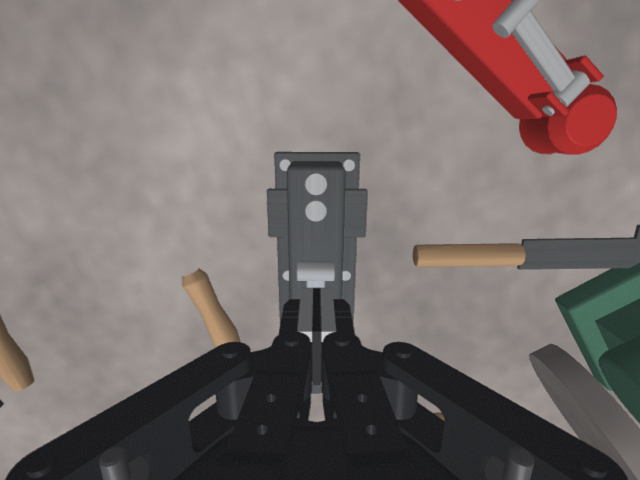

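Both views agree with the locked pose: the tip is at crop pixel (474,316) against a predicted (475,317) in the scene view, and at (316,271) against (316,270) in the wrist view. The tail lies flat and centred on the rest, and the gripper is clear.

```bash
python3 -c "
from plant import *
print(close_job())"
```

```text
the job is handed in; nothing more can be done
None
```

The dark coupler is on the ball stand, locked, and I have handed the job in. It took about 25 s of the 72 s, and the arm is clear of everything.

**What I did**
- I pinched the handle tip to swing it up. It stuck at about half travel, and the arm lifted and slid the coupler about 60 mm along the bench.
- I lowered the coupler, let go, and pushed the handle to its stop with closed fingers. The push force rose to 5.8 N at the stop.
- I gripped the bar, carried it over, lined the socket up with the ball in both fixed cameras, and lowered it with the handle still up until it touched the rest.
- I let go, then pushed the handle over and down to its stop. The force read 12.6 N with no further travel, followed by a slightly firmer press that I did not read.

**Last checks**
- **Handle locked:** after I let go, the tip was within about 1 pixel of the predicted locked position in both the scene and wrist views.
- **Seating:** contact came at the expected height, with the underside 45 mm above the bench. The tail looks flat and centred on the rest.
- **Forces:** the readings I saw stayed under 13 N, far below the limits.
- **Disagreement:** the two fixed cameras and the arm's own position differed by 2–4 mm on where the head was. The socket still went over the ball with no extra force.
- **Not checked:** I did not tug the coupler upward to test the lock.

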